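Load the laser marking station with turning tools

ROBOT

A 6-joint arm with a two-finger parallel gripper is mounted at the origin on the work surface. World frame = base frame: x ahead of the robot, y to its left, z up, the work surface at z = 0. Lengths are in m, angles in rad, forces in N, time in s.
With the tool pointing down it reaches from about 0.325 to 0.925 m from the base axis. Payload 3.1 kg.
Tool frame: the origin (TCP) lies between the finger pads; the fingertips stand 17 mm ahead of it and the grasp point (between the pads) lies 2 mm behind it (manip.nose_length is the distance from the TCP to the fingertips, in m); z points along the fingers, y is the line along which they close (so a half turn about z gives the same grasp; the last joint's range is limited). The gripper opens to 85 mm and grips with 20 to 120 N. Pads are 22 mm wide; open, the fingers measure 114 mm over their backs; the gripper's body (76 mm by 85 mm) begins 54 mm behind the grasp point. The pads swing forward as they close: fully open they stand 13 mm farther back than shut.
Start: joints at [1.218, 0.217, 1.613, -0, 1.311, -0.112], TCP at [0.149, 0.607, 0.248] pointing down, gripper open.
Joint ranges: [-2.75, 2.75], [-0.78, 2.1], [0.31, 2.55], [-1.13, 4.27], [0.13, 2.63], [-2.58, 2.58]. Speed limits (rad/s): [2.79, 2.79, 3.14, 3.14, 3.14, 3.14].

INTERFACE

Orientations are given as a 3x3 rotation matrix whose columns are the frame's x, y, z axes.
In Python, from cell import manip gives the robot as it stands. The module is installed in compiled form; this text tells all that it offers.
- The arm moves only by the tool play_rows, never from a script. Its arguments are lists of equal length, an entry for each row: "xyz": the shift along the tool's x, y, z as a fraction of full scale, a list of three; "turn": the turn about the tool's z as a fraction of full scale; "gripper": the opening, from -1 (shut) to 1 (fully open). A call has 1 to 8 rows; each row shifts and turns the commanded pose from where the row before left it, along the tool's axes as they then stand; what a row does not reach is not made up. Full scale, the value 1, is 0.05 m for a shift and 8 degrees for a turn. A row lasts 1/10 s, in which the tool goes at most 50 mm and 8.59 degrees, less where a joint would pass 70% of its speed; a pose out of reach is approached as far as the arm can. A call with a number of a shift or a turn outside -1 to 1 is refused whole. A call with a gripper value outside its range is refused whole. The fingers move at their own pace and stop on an object; "newtons" is the grip in N (left out, the last holds). Time passes only in rows, so rows that do not move let the fingers close. It gives the time, the measured TCP pose, the force, the opening and the grip force at its end, in the units of the state.
- manip.get_obs(): the state, without advancing time (a new reading comes with each control period).
- manip.get_image(name): name is "side" or "top" or "wrist"; returns a dict with "frame" (420x560x3 uint8, blue, green, red), "fx", "fy", "cx", "cy" (pixels), "dist_coeffs" ([k1, k2, p1, p2, k3] as OpenCV has them; the pictures are not rectified), "R" (3x3) and "t" (3): a world point X has camera coordinates R X + t. Camera axes: x right, y down, z forward; pixel columns grow to the right and rows downward; lengths in m; the calibration is good to about 2 mm. A picture is of the moment at which its call begins. There is no depth.
- manip.job_done(): hands the job in; it is judged then, once.
The state is a dict: "time_s": time; "qpos": joint angles; "dq": joint speeds; "effort": joint torques, N m; "tool_pos": TCP position; "eef_rot": TCP orientation; "contact_force": force on the tool from outside, world axes, zero at the start; "moment": the same for the moment, N m; "gripper_width": finger opening in m; "gripper_force": force on a finger pad.
Only numpy, scipy, OpenCV 4.12 (cv2) and the standard library are available. Lean on these libraries where they do the work, as an engineer would, in place of code of your own. Each camera call takes 0.05 s, during which the arm holds its last target. There are 200 camera calls.

TASK

Get the turning tools on the bench ready for laser marking: turn the selector on the grey control box to the green dot (load), pull the blue station's drawer right out, and lay every turning tool flat in it, one to a lane. Push the drawer fully home, and only then turn the selector to the red dot (mark) and leave it there for at least 3 seconds. When that is done, turn it back to the white dot (off), leaving the drawer shut and the other things on the bench undisturbed.

Things in the scene. Friction and masses are not known exactly. Their poses are not given: they have to be found in the camera images.
- tool1: a turning tool: a dark square steel bar 105 mm long with a 25 x 25 mm section, a bright tip with a small gold insert at its +x end; the origin is the centre of the bar (12.5 mm above what it lies flat on), x along the bar; mass about 0.3 kg. Three or four such tools are there
- tool2: a turning tool: a dark square steel bar 105 mm long with a 25 x 25 mm section, a bright tip with a small gold insert at its +x end; the origin is the centre of the bar (12.5 mm above what it lies flat on), x along the bar; mass about 0.3 kg. Three or four such tools are there
- tool3: a turning tool: a dark square steel bar 105 mm long with a 25 x 25 mm section, a bright tip with a small gold insert at its +x end; the origin is the centre of the bar (12.5 mm above what it lies flat on), x along the bar; mass about 0.3 kg. Three or four such tools are there
- tool4: a turning tool: a dark square steel bar 105 mm long with a 25 x 25 mm section, a bright tip with a small gold insert at its +x end; the origin is the centre of the bar (12.5 mm above what it lies flat on), x along the bar; mass about 0.3 kg. Three or four such tools are there
- selector (a joint): angle of the selector knob on top of the grey control box, rad, growing clockwise seen from above. It clicks into a rest every 60 degrees: 0 = blue dot, 1.047 = white dot (off), 2.094 = green dot (load), 3.142 = red dot (mark); stops just beyond the ends. The drawer must never be open while it is at mark
- selector_grip (a point): grip point of the selector, on its vertical axis, 85 mm above the bench, 7 mm below its top. The knob is a white upright bar 14 mm wide (along this point's x), 44 mm long (along its y) and 30 mm tall on a round skirt of 48 mm diameter; a black line marks the end at +y, which is the pointer. The box is 130 x 130 mm and 50 mm high; the bar's foot is 63 mm above the bench
- dot_green (a point): centre of the green dot (load), 13 mm across, on the control box's top (50 mm above the bench), 47 mm from the selector's axis; the pointer must point at it
- dot_red (a point): centre of the red dot (mark), likewise
- dot_white (a point): centre of the white dot (off), likewise
- drawer (a joint): how far the station's drawer is out, m: 0 = fully home, 0.138 = at its stop
- drawer_handle (a point): middle of the drawer's handle, a steel bar of 12 mm diameter and 120 mm length along the drawer's y, 71 mm above the bench, 55 mm in front of the drawer's front panel; it moves with the drawer. The blue station base above and behind it is 104 mm high and 290 mm wide; a column with the laser head stands on its left back corner
- drawer_floor (a point): centre of the drawer's inner floor, 25 mm above the bench; moves with it. x points into the station (the drawer comes out along -x), y left, z up. The inside is 118 mm (x) by 238 mm (y); side and back walls rise 30 mm above the floor, the front panel 52 mm. Five orange ribs along x, 10 mm high, 3 mm thick, 50 mm apart, part it into four lanes 47 mm wide
- lane1 (a point): centre of the floor of lane 1 of the drawer (at y = -75 mm from the drawer's centre); axes as for drawer_floor; right out, the whole lane is in front of the station
- lane2 (a point): centre of the floor of lane 2 of the drawer (at y = -25 mm from the drawer's centre); axes as for drawer_floor; right out, the whole lane is in front of the station
- lane3 (a point): centre of the floor of lane 3 of the drawer (at y = 25 mm from the drawer's centre); axes as for drawer_floor; right out, the whole lane is in front of the station
- lane4 (a point): centre of the floor of lane 4 of the drawer (at y = 75 mm from the drawer's centre); axes as for drawer_floor; right out, the whole lane is in front of the station
- scanner: bystander: black hand-held scanner, 170 x 62 x 34 mm, lying; origin under the handle's front
- insert_box_a: bystander: flat yellow box 50 x 75 x 22 mm, origin under its centre
- insert_box_b: bystander: flat orange box 50 x 75 x 22 mm, origin under its centre
- pen: bystander: blue and white marker 120 x 12 x 12 mm, origin under its centre
- bottle: bystander: clear bottle, 70 mm diameter, 190 mm tall, origin under its centre
- gauge_block: bystander: steel block 60 x 40 x 35 mm, origin under its centre
Not all that is in view belongs to the job. Leave any turquoise look-alike of the tool1 alone.

How it is judged:
On the way, in this order (a step that is already met when the one before it is completed fails the run):
1. the selector is at the green dot (load) (value of joint selector between 1.894 and 2.294 rad), for 0.3 s.
2. the drawer is pulled right out (all of step 1 and value of joint drawer above 0.115 m), for 0.2 s.
3. every turning tool lies flat in a lane of the open drawer (x of tool1 in the frame of drawer_floor between -0.02 and 0.02 m and y of tool1 in the frame of drawer_floor between -0.102 and 0.102 m and z of tool1 in the frame of drawer_floor between 0.007 and 0.018 m and angle between the x axis of each of tool1, tool2, tool3, tool4 and the x axis of drawer_floor, either way round below 0.28 rad and x of tool2 in the frame of drawer_floor between -0.02 and 0.02 m and y of tool2 in the frame of drawer_floor between -0.102 and 0.102 m and z of tool2 in the frame of drawer_floor between 0.007 and 0.018 m and x of tool3 in the frame of drawer_floor between -0.02 and 0.02 m and y of tool3 in the frame of drawer_floor between -0.102 and 0.102 m and z of tool3 in the frame of drawer_floor between 0.007 and 0.018 m and x of tool4 in the frame of drawer_floor between -0.02 and 0.02 m and y of tool4 in the frame of drawer_floor between -0.102 and 0.102 m and z of tool4 in the frame of drawer_floor between 0.007 and 0.018 m and linear speed of each of tool1, tool2, tool3, tool4 below 0.02 m/s and value of joint drawer above 0.06 m), for 0.2 s.
4. the drawer is fully home (value of joint drawer below 0.008 m and x of tool1 in the frame of drawer_floor between -0.02 and 0.02 m and y of tool1 in the frame of drawer_floor between -0.102 and 0.102 m and z of tool1 in the frame of drawer_floor between 0.007 and 0.018 m and angle between the x axis of each of tool1, tool2, tool3, tool4 and the x axis of drawer_floor, either way round below 0.28 rad and x of tool2 in the frame of drawer_floor between -0.02 and 0.02 m and y of tool2 in the frame of drawer_floor between -0.102 and 0.102 m and z of tool2 in the frame of drawer_floor between 0.007 and 0.018 m and x of tool3 in the frame of drawer_floor between -0.02 and 0.02 m and y of tool3 in the frame of drawer_floor between -0.102 and 0.102 m and z of tool3 in the frame of drawer_floor between 0.007 and 0.018 m and x of tool4 in the frame of drawer_floor between -0.02 and 0.02 m and y of tool4 in the frame of drawer_floor between -0.102 and 0.102 m and z of tool4 in the frame of drawer_floor between 0.007 and 0.018 m), for 0.2 s.
5. the selector is at the red dot (mark) (value of joint selector between 2.942 and 3.342 rad and value of joint drawer below 0.008 m), for 2.5 s.
6. the selector is back at the white dot (off) (value of joint selector between 0.847 and 1.247 rad), for 0.2 s.
At the end, for the whole second after the job is handed in: every turning tool lies at rest flat in a lane (centre 7 to 18 mm above the drawer floor, within 20 mm of the middle lengthwise, within 0.28 rad of the lane's direction); the drawer is within 8 mm of fully home; the selector is within 0.2 rad of the white dot (all of step 4 and all of step 6 and linear speed of each of tool1, tool2, tool3, tool4 below 0.02 m/s); the robot touches nothing.
It fails at once if the selector is at mark while the drawer is open (value of joint selector above 2.8 rad and value of joint drawer above 0.025 m).
It fails at once if another thing on the bench is shifted more than 40 mm (distance of any of scanner, insert_box_a, insert_box_b, pen, bottle, gauge_block from where it was at the start of the episode above 0.04 m).
Of tool1, tool2, tool3, tool4 only 3 to 4 are there at a start; the rules pass over those that are not, and their reading is None.
At some moment in a run one of tool1, tool2, tool3, tool4 may be knocked a few centimetres aside while the robot is not near it.
Once in a run the grip may slacken for a moment while it holds something.
It also fails if it takes over 210 s, if anything falls off the work surface, if the arm or the gripper's body presses on something with over 40 N, if the wrist force passes 120 N, or if a joint passes its speed limit or range.

## Working session

There is one attempt and no reset: what is moved stays moved. The work goes in short steps, Python scripts to look and compute and a tool call to move; the robot and the scene stay as the last step left them, time stands still between calls to the robot, and variables do not carry over. Pictures are saved under pics/ and viewed, at most 14 in all, crops included, and the job is handed in when it is done.

Besides the shell and the picture viewer there is one more tool, called after "Request:" by a JSON object that holds its "api" and its "payload", one argument or row to a line. play_rows: Moves the arm, as the interface text tells. Shift numbers are shares of 0.05 m and turn numbers shares of 8 degrees, none past 1 either way. Its arguments: {"type":"object","properties":{"xyz":{"type":"array"},"turn":{"type":"array"},"gripper":{"type":"array"},"newtons":{"type":"number"}},"required":["xyz","turn","gripper"]}

```bash
mkdir -p pics; cat > h.py <<'E'
import numpy as np, cv2
from cell import manip
def K(im): return np.array([[im['fx'],0,im['cx']],[0,im['fy'],im['cy']],[0,0,1.]])
def ray(im,uv,z):
    uv=np.asarray(uv,float).reshape(-1,1,2)
    n=cv2.undistortPoints(uv,K(im),np.array(im['dist_coeffs'],float)).reshape(-1,2)
    R=np.array(im['R']);t=np.array(im['t']);c=-R.T@t
    d=np.c_[n,np.ones(len(n))]@R
    return c+d*((z-c[2])/d[:,2])[:,None]
def proj(im,X):
    r,_=cv2.Rodrigues(np.array(im['R']));return cv2.projectPoints(np.asarray(X,float).reshape(-1,1,3),r,np.array(im['t'],float),K(im),np.array(im['dist_coeffs'],float))[0].reshape(-1,2)
def go(p,yaw=None):
    """rows needed in tool axes: shift fractions total, turn total"""
    o=manip.get_obs();R=np.array(o['eef_rot']);return R.T@(np.array(p)-o['tool_pos'])/0.05
E
python3 - <<'E'
from h import *
for n in ['top','side','wrist']:
    im=manip.get_image(n);cv2.imwrite(f'pics/{n}0.png',cv2.resize(im['frame'],(800,600)) if n=='top' else im['frame'])
    R=np.array(im['R']);print(n,-R.T@np.array(im['t']),im['fx'],R[2])
o=manip.get_obs();print(np.round(o['eef_rot'],3),o['tool_pos'],o['gripper_width'],o['contact_force'],manip.nose_length)
E
```

```text
top [0.28847027 0.01360459 1.49396334] 518.157053138966 [ 0.13165363  0.00730932 -0.99126883]
side [ 0.22468906 -0.80596941  0.6054846 ] 391.1262766742821 [ 0.27011111  0.81361598 -0.51484855]
wrist [0.07663958 0.6245047  0.37259066] 327.7036957306853 [ 0.28389036 -0.07110051 -0.95621701]
[[-0.971  0.239 -0.001]
 [ 0.239  0.971 -0.002]
 [ 0.    -0.002 -1.   ]] [0.14883865 0.60638813 0.24722001] 0.08525952928428351 [-0.52477153 -0.17222589 -0.49716421] 0.017
```

View pics/top0.png

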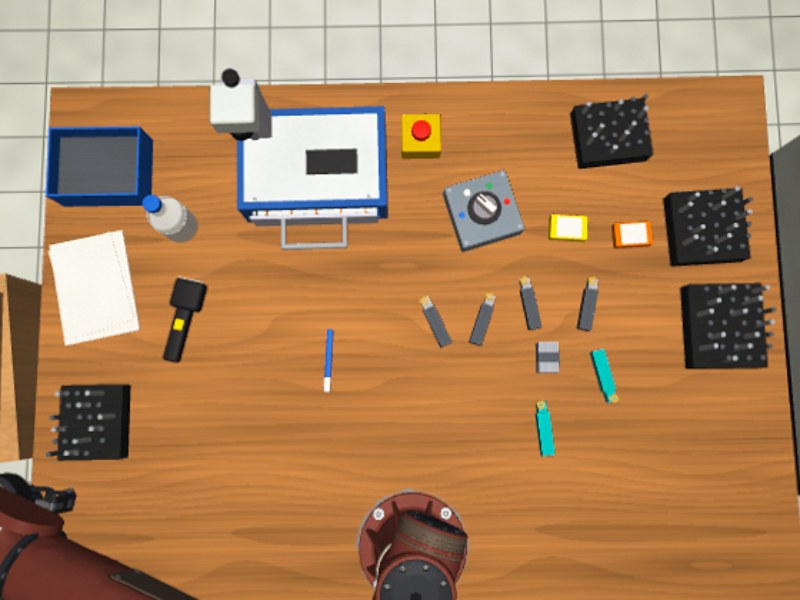

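View pics/side0.png

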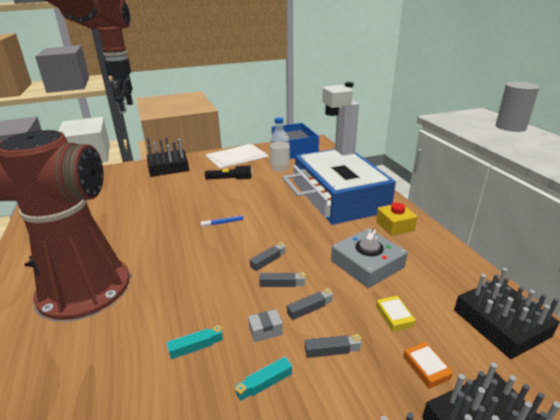

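The top view (800x600) shows four dark bars with gold tips at (436,322), (482,320), (530,304) and (588,304). Two turquoise look-alikes lie at (604,376) and (545,428), and the gauge block is at (548,357). The knob is at (485,208), the station at (312,160) and its handle at (314,245). I choose the four dark bars and will check that in a crop.

```bash
cat >> h.py <<'E'
def tools(im,z=0.025):
    f=im['frame'];hsv=cv2.cvtColor(f,cv2.COLOR_BGR2HSV)
    m=((hsv[...,2]<125)&(hsv[...,1]<60)).astype(np.uint8)*255
    m=cv2.morphologyEx(m,cv2.MORPH_OPEN,np.ones((3,3)))
    out=[]
    for c in cv2.findContours(m,cv2.RETR_EXTERNAL,cv2.CHAIN_APPROX_NONE)[0]:
        if not 120<cv2.contourArea(c)<1200: continue
        w=ray(im,c.reshape(-1,2),z)[:,:2].astype(np.float32)
        (p,s,a)=cv2.minAreaRect(w)
        b=cv2.boxPoints((p,s,a));e=[b[1]-b[0],b[2]-b[1]];e=max(e,key=np.linalg.norm)
        if e[0]<0:e=-e
        out.append((np.round(p,3),np.round(sorted(s),3),round(float(np.degrees(np.arctan2(e[1],e[0]))),1),[round(float(v)) for v in c.reshape(-1,2).mean(0)]))
    return out
E
python3 - <<'E'
from h import *
im=manip.get_image('top');f=im['frame']
c1=cv2.resize(f[110:330,280:450],None,fx=2.6,fy=2.6,interpolation=cv2.INTER_CUBIC)
c2=cv2.resize(f[60:180,155:275],None,fx=2.9,fy=2.9,interpolation=cv2.INTER_CUBIC)
h=max(c1.shape[0],c2.shape[0]);o=np.zeros((h,c1.shape[1]+c2.shape[1],3),np.uint8);o[:c1.shape[0],:c1.shape[1]]=c1;o[:c2.shape[0],c1.shape[1]:]=c2
cv2.imwrite('pics/crop1.png',o);print(o.shape)
for t in tools(im):print(t)
hsv=cv2.cvtColor(f,cv2.COLOR_BGR2HSV)[110:180,305:370]
def cen(m):
    return cv2.connectedComponentsWithStats(m.astype(np.uint8))
H,S,V=[hsv[...,i].astype(int) for i in range(3)]
for n,m in dict(red=((H<6)|(H>174))&(S>130)&(V>100),green=(H>45)&(H<85)&(S>100),blue=(H>105)&(H<130)&(S>130),white=(S<40)&(V>200)).items():
    _,_,st,ce=cen(m)
    for s,c in list(zip(st,ce))[1:]:
        if s[4]>3: print(n,s[4],c+[305,110],np.round(ray(im,[c+[305,110]],0.05),4)[0][:2])
E
```

```text
(572, 790, 3)
(array([-0.055, -0.007]), array([0.07 , 0.133]), 89.4, [292, 408])
(array([-0.006,  0.759]), array([0.026, 0.108]), -31.5, [8, 392])
(array([ 0.049, -0.047]), array([0.015, 0.103]), 70.0, [304, 366])
(array([0.115, 0.723]), array([0.045, 0.149]), 74.0, [26, 345])
(array([0.396, 0.464]), array([0.03, 0.06]), -12.6, [122, 242])
(array([ 0.427, -0.059]), array([0.023, 0.079]), 25.4, [306, 228])
(array([ 0.43 , -0.146]), array([0.024, 0.08 ]), -19.8, [337, 227])
(array([ 0.457, -0.358]), array([0.027, 0.083]), -12.7, [411, 216])
(array([ 0.46 , -0.246]), array([0.025, 0.08 ]), 10.3, [371, 216])
(array([0.484, 0.443]), array([0.06 , 0.086]), -12.7, [130, 209])
(array([0.631, 0.45 ]), array([0.034, 0.065]), -39.7, [129, 160])
(array([ 0.667, -0.158]), array([0.067, 0.069]), -1.4, [339, 145])
(array([0.769, 0.152]), array([0.048, 0.103]), 89.2, [232, 113])
(array([0.854, 0.318]), array([0.099, 0.124]), -46.0, [174, 84])
red 16 [354.5 140.5] [ 0.6739 -0.2013]
green 16 [342.  129.5] [ 0.7067 -0.1666]
blue 16 [322.8125 150.125 ] [ 0.6471 -0.1103]
white 18 [326.5        134.22222222] [ 0.6935 -0.122 ]
white 59 [340.93220339 142.16949153] [ 0.6696 -0.1625]
```

View pics/crop1.png

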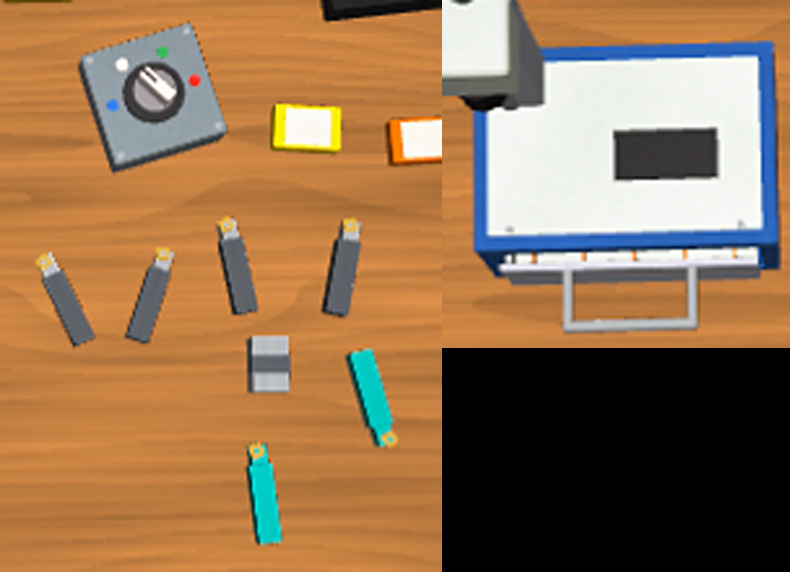

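The crop confirms four dark steel bars with gold tips; the other two are turquoise. The knob's pointer is towards the white dot. The dots fit a 47 mm circle about (0.6605, -0.1558). Next I measure the handle and plan the reach to the knob.

```bash
cat >> h.py <<'E'
def plan(wps,start=None):
    """wps: (xyz, yaw_y deg, nrows). prints rows in calls of 8"""
    o=manip.get_obs();R=np.array(o['eef_rot']);p=np.array(o['tool_pos'])
    y=np.degrees(np.arctan2(R[1,1],R[0,1]))
    if start is not None:p,y=np.array(start[0],float),start[1]
    print('at',np.round(p,4),round(y,1))
    for q,yt,n in wps:
        q=np.array(q,float);rows=[];ts=[]
        yt=y if yt is None else yt
        for k in range(n):
            a=np.radians(y);ty=np.array([np.cos(a),np.sin(a),0]);tz=np.array([0,0,-1.]);tx=np.cross(ty,tz)
            d=(q-p)/(n-k)/0.05;v=np.round([d@tx,d@ty,d@tz],2);t=round(-(yt-y)/(n-k)/8,2)
            p=p+0.05*(v[0]*tx+v[1]*ty+v[2]*tz);y-=8*t;rows.append(v.tolist());ts.append(t)
        for i in range(0,n,8):print(rows[i:i+8],ts[i:i+8])
E
python3 - <<'E'
from h import *
im=manip.get_image('top');f=im['frame'];hsv=cv2.cvtColor(f,cv2.COLOR_BGR2HSV).astype(int)
m=np.zeros(f.shape[:2],np.uint8);m[158:180,185:255]=((hsv[...,1]<60)&(hsv[...,2]>100))[158:180,185:255]
_,_,st,ce=cv2.connectedComponentsWithStats(m)
i=1+np.argmax(st[1:,4]);print(st[1:])
ys,xs=np.nonzero(m)
low=[(x,ys[xs==x].max()-1.5) for x in range(203,238) if (xs==x).any()]
w=ray(im,low,0.071);fit=np.polyfit(w[:,1],w[:,0],1);print('bar slope deg',np.degrees(np.arctan(fit[0])),w[0],w[-1])
for x in range(196,246,2):print(x,ys[xs==x].min() if (xs==x).any() else None,ys[xs==x].max() if (xs==x).any() else None,end=';')
# station blue front top edge
b=((hsv[...,0]>100)&(hsv[...,0]<130)&(hsv[...,1]>120)).astype(np.uint8);b[:, :160]=0;b[:,280:]=0;b[200:]=0
c=max(cv2.findContours(b,cv2.RETR_EXTERNAL,cv2.CHAIN_APPROX_NONE)[0],key=cv2.contourArea)
r=cv2.minAreaRect(ray(im,c.reshape(-1,2),0.104)[:,:2].astype(np.float32));print(r)
plan([((0.6605,-0.1558,0.2),-43.8,24),((0.6605,-0.1558,0.086),-43.8,6)])
E
```

```text
[[197 158  46  17 246]]
bar slope deg 0.5189064400098687 [0.58558687 0.22802087 0.071     ] [0.58711341 0.13283341 0.071     ]
196 None None;198 158 174;200 171 174;202 171 173;204 171 173;206 171 173;208 170 173;210 170 173;212 170 173;214 170 173;216 170 173;218 170 173;220 170 173;222 170 173;224 170 173;226 170 173;228 170 173;230 170 173;232 170 173;234 170 173;236 170 173;238 170 172;240 158 172;242 158 172;244 None None;((0.7410082221031189, 0.1829616129398346), (0.22260195016860962, 0.2874898910522461), 0.4699416160583496)
at [0.1489 0.6066 0.2476] 76.2
[[-0.57, -0.52, 0.04], [-0.61, -0.46, 0.04], [-0.65, -0.41, 0.04], [-0.68, -0.35, 0.04], [-0.71, -0.29, 0.04], [-0.73, -0.23, 0.04], [-0.75, -0.16, 0.04], [-0.76, -0.1, 0.04]] [np.float64(0.63), np.float64(0.62), np.float64(0.63), np.float64(0.62), np.float64(0.63), np.float64(0.62), np.float64(0.63), np.float64(0.62)]
[[-0.76, -0.03, 0.04], [-0.76, 0.04, 0.04], [-0.76, 0.1, 0.04], [-0.75, 0.17, 0.04], [-0.73, 0.23, 0.04], [-0.71, 0.29, 0.04], [-0.68, 0.35, 0.04], [-0.64, 0.41, 0.04]] [np.float64(0.63), np.float64(0.62), np.float64(0.63), np.float64(0.62), np.float64(0.63), np.float64(0.62), np.float64(0.63), np.float64(0.62)]
[[-0.6, 0.47, 0.04], [-0.56, 0.52, 0.04], [-0.52, 0.56, 0.04], [-0.46, 0.61, 0.04], [-0.41, 0.65, 0.04], [-0.35, 0.68, 0.04], [-0.29, 0.71, 0.04], [-0.23, 0.72, 0.03]] [np.float64(0.63), np.float64(0.62), np.float64(0.63), np.float64(0.62), np.float64(0.63), np.float64(0.62), np.float64(0.63), np.float64(0.62)]
[[0.0, 0.0, 0.38], [0.0, 0.0, 0.38], [0.0, 0.0, 0.38], [0.0, 0.0, 0.38], [0.0, 0.0, 0.38], [0.0, 0.0, 0.38]] [np.float64(0.0), np.float64(0.0), np.float64(0.0), np.float64(0.0), np.float64(0.0), np.float64(0.0)]
```

Request:
{"api": "play_rows", "payload": {
  "xyz": [
    [-0.57,-0.52,0.04],
    [-0.61,-0.46,0.04],
    [-0.65,-0.41,0.04],
    [-0.68,-0.35,0.04],
    [-0.71,-0.29,0.04],
    [-0.73,-0.23,0.04],
    [-0.75,-0.16,0.04],
    [-0.76,-0.1,0.04]
  ],
  "turn": [0.63,0.62,0.63,0.62,0.63,0.62,0.63,0.62],
  "gripper": [1,1,1,1,1,1,1,1]
}}

```text
time_s: 1.05
tool_pos: [0.3208, 0.3511, 0.2323]
eef_rot: [[-0.588, 0.809, 0.0], [0.809, 0.588, 0.0], [-0.0, 0.001, -1.0]]
contact_force: [1.1, 0.8, 0.6]
gripper_width: 0.0854
gripper_force: 0.0
```

Request:
{"api": "play_rows", "payload": {
  "xyz": [
    [-0.76,-0.03,0.04],
    [-0.76,0.04,0.04],
    [-0.76,0.1,0.04],
    [-0.75,0.17,0.04],
    [-0.73,0.23,0.04],
    [-0.71,0.29,0.04],
    [-0.68,0.35,0.04],
    [-0.64,0.41,0.04]
  ],
  "turn": [0.63,0.62,0.63,0.62,0.63,0.62,0.63,0.62],
  "gripper": [1,1,1,1,1,1,1,1]
}}

```text
time_s: 1.85
tool_pos: [0.4907, 0.0968, 0.2163]
eef_rot: [[0.07, 0.998, 0.0], [0.998, -0.07, 0.0], [0.0, 0.0, -1.0]]
contact_force: [0.9, 0.9, 0.9]
gripper_width: 0.0854
gripper_force: 0.0
```

Request:
{"api": "play_rows", "payload": {
  "xyz": [
    [-0.6,0.47,0.04],
    [-0.56,0.52,0.04],
    [-0.52,0.56,0.04],
    [-0.46,0.61,0.04],
    [-0.41,0.65,0.04],
    [-0.35,0.68,0.04],
    [-0.29,0.71,0.04],
    [-0.23,0.72,0.03]
  ],
  "turn": [0.63,0.62,0.63,0.62,0.63,0.62,0.63,0.62],
  "gripper": [1,1,1,1,1,1,1,1]
}}

```text
time_s: 2.65
tool_pos: [0.6611, -0.1567, 0.2004]
eef_rot: [[0.695, 0.719, -0.0], [0.719, -0.695, 0.0], [-0.0, -0.0, -1.0]]
contact_force: [0.2, 0.7, 0.7]
gripper_width: 0.0852
gripper_force: 0.0
```

Request:
{"api": "play_rows", "payload": {
  "xyz": [
    [0,0,0.38],
    [0,0,0.38],
    [0,0,0.38],
    [0,0,0.38],
    [0,0,0.38],
    [0,0,0.38],
    [0,0,0],
    [0,0,0]
  ],
  "turn": [0,0,0,0,0,0,0,0],
  "gripper": [1,1,1,1,0,-0.5,-1,-1],
  "newtons": 40
}}

```text
time_s: 3.45
tool_pos: [0.6601, -0.1552, 0.0864]
eef_rot: [[0.692, 0.722, -0.001], [0.722, -0.692, 0.0], [-0.001, -0.001, -1.0]]
contact_force: [0.0, 0.9, 0.8]
gripper_width: 0.0285
gripper_force: 0.0
```

Request:
{"api": "play_rows", "payload": {
  "xyz": [
    [0,0,0],
    [0,0,0],
    [0,0,0],
    [0,0,0]
  ],
  "turn": [0,0,0,0],
  "gripper": [-1,-1,-1,-1]
}}

```text
time_s: 3.85
tool_pos: [0.66, -0.1545, 0.0881]
eef_rot: [[0.692, 0.722, -0.001], [0.722, -0.692, 0.001], [-0.0, -0.002, -1.0]]
contact_force: [-4.5, 3.4, 3.4]
gripper_width: 0.013
gripper_force: 41.5
```

Request:
{"api": "play_rows", "payload": {
  "xyz": [
    [0,0,0],
    [0,0,0],
    [0,0,0],
    [0,0,0],
    [0,0,0],
    [0,0,0],
    [0,0,0],
    [0,0,0]
  ],
  "turn": [0.94,0.94,0.94,0.94,0.94,0.94,0.94,0.94],
  "gripper": [-1,-1,-1,-1,-1,-1,-1,-1]
}}

```text
time_s: 4.65
tool_pos: [0.6596, -0.1534, 0.0881]
eef_rot: [[0.969, -0.246, -0.003], [-0.246, -0.969, 0.003], [-0.003, -0.002, -1.0]]
contact_force: [-5.8, 5.5, 4.7]
gripper_width: 0.0127
gripper_force: 41.7
```

Request:
{"api": "play_rows", "payload": {
  "xyz": [
    [0,0,0],
    [0,0,0],
    [0,0,0],
    [0,0,0],
    [0,0,-0.5],
    [0,0,-0.9],
    [0,0,-0.9]
  ],
  "turn": [0,0,0,0,0,0,0],
  "gripper": [-1,-1,0,0,0,0,0]
}}

```text
time_s: 5.35
tool_pos: [0.6602, -0.1558, 0.2024]
eef_rot: [[0.97, -0.242, -0.001], [-0.242, -0.97, -0.0], [-0.0, 0.0, -1.0]]
contact_force: [-0.1, -0.2, 0.3]
gripper_width: 0.0426
gripper_force: 0.0
```

```bash
sed -i 's/t=round(-(yt-y)/t=round(-float(yt-y)/' h.py; python3 - <<'E'
from h import *
im=manip.get_image('wrist');cv2.imwrite('pics/w1.png',im['frame'])
plan([((0.588,0.181,0.18),-7,12),((0.5870,0.1815,0.16),0.5,2),((0.5865,0.1815,0.069),0.5,4)])
E
```

```text
at [ 0.6656 -0.1575  0.2142] -104.0
[[-0.26, -0.52, 0.06], [-0.19, -0.55, 0.06], [-0.11, -0.57, 0.06], [-0.03, -0.58, 0.06], [0.06, -0.57, 0.06], [0.14, -0.56, 0.05], [0.21, -0.54, 0.06], [0.29, -0.5, 0.05]] [-1.01, -1.01, -1.01, -1.01, -1.01, -1.01, -1.01, -1.01]
[[0.35, -0.46, 0.06], [0.41, -0.4, 0.05], [0.47, -0.34, 0.06], [0.51, -0.28, 0.05]] [-1.01, -1.01, -1.01, -1.01]
[[0.0, -0.01, 0.2], [0.01, -0.01, 0.2]] [-0.47, -0.47]
[[-0.0, -0.0, 0.46], [-0.0, -0.0, 0.45], [-0.0, -0.0, 0.46], [-0.0, -0.01, 0.45]] [0.0, 0.0, 0.0, 0.0]
```

View pics/w1.png

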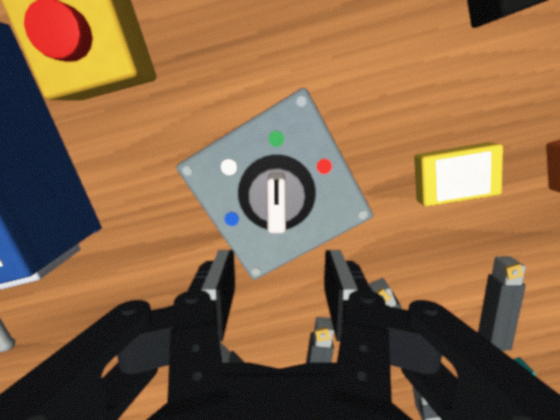

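The pointer (277,185) is at the green dot (276,138), so load is set. Next is the handle.

```bash
python3 - <<'E'
from h import *
plan([((0.5865,0.1815,0.16),0.5,15),((0.5865,0.1815,0.069),0.5,4)])
E
```

```text
at [ 0.6656 -0.1575  0.2142] -104.0
[[-0.21, -0.41, 0.07], [-0.16, -0.44, 0.07], [-0.11, -0.45, 0.07], [-0.05, -0.46, 0.07], [0.01, -0.46, 0.07], [0.06, -0.46, 0.07], [0.12, -0.45, 0.07], [0.17, -0.43, 0.07]] [-0.87, -0.87, -0.87, -0.87, -0.87, -0.87, -0.87, -0.87]
[[0.22, -0.41, 0.07], [0.27, -0.38, 0.08], [0.31, -0.34, 0.07], [0.35, -0.3, 0.08], [0.39, -0.26, 0.07], [0.42, -0.21, 0.08], [0.44, -0.15, 0.07]] [-0.87, -0.87, -0.87, -0.87, -0.87, -0.87, -0.88]
[[-0.0, -0.0, 0.46], [-0.0, -0.0, 0.45], [-0.0, -0.0, 0.46], [-0.0, -0.0, 0.45]] [0.0, 0.0, 0.0, 0.0]
```

Request:
{"api": "play_rows", "payload": {
  "xyz": [
    [-0.21,-0.41,0.07],
    [-0.16,-0.44,0.07],
    [-0.11,-0.45,0.07],
    [-0.05,-0.46,0.07],
    [0.01,-0.46,0.07],
    [0.06,-0.46,0.07],
    [0.12,-0.45,0.07],
    [0.17,-0.43,0.07]
  ],
  "turn": [-0.87,-0.87,-0.87,-0.87,-0.87,-0.87,-0.87,-0.87],
  "gripper": [0,0,0,0,0,0,0,0]
}}

```text
time_s: 6.2
tool_pos: [0.6191, 0.0256, 0.1745]
eef_rot: [[0.743, 0.669, 0.003], [0.669, -0.743, -0.001], [0.002, 0.002, -1.0]]
contact_force: [0.0, -0.0, 0.5]
gripper_width: 0.0427
gripper_force: 0.0
```

Request:
{"api": "play_rows", "payload": {
  "xyz": [
    [0.22,-0.41,0.07],
    [0.27,-0.38,0.08],
    [0.31,-0.34,0.07],
    [0.35,-0.3,0.08],
    [0.39,-0.26,0.07],
    [0.42,-0.21,0.08],
    [0.44,-0.15,0.07],
    [0,0,0]
  ],
  "turn": [-0.87,-0.87,-0.87,-0.87,-0.87,-0.87,-0.88,0],
  "gripper": [0,0,0,0,0,0,0,0]
}}

```text
time_s: 7.0
tool_pos: [0.5811, 0.1859, 0.1478]
eef_rot: [[-0.013, 1.0, 0.001], [1.0, 0.013, 0.001], [0.001, 0.001, -1.0]]
contact_force: [-1.1, -0.5, -0.4]
gripper_width: 0.0427
gripper_force: 0.0
```

```bash
python3 - <<'E'
from h import *
im=manip.get_image('wrist');cv2.imwrite('pics/w2.png',im['frame'])
print(proj(im,[[0.5865,0.1815,0.071],[.5865,.2415,.071],[.5865,.1215,.071]]))
plan([((0.5865,0.1815,0.069),0.5,4)])
E
```

```text
[[286.51910924 229.18823585]
 [288.46292058 136.92937106]
 [284.87439068 307.78925814]]
at [0.5817 0.1845 0.1481] 0.6
[[-0.02, 0.02, 0.4], [-0.01, 0.03, 0.39], [-0.02, 0.02, 0.4], [-0.01, 0.03, 0.39]] [0.0, 0.0, 0.0, 0.01]
```

View pics/w2.png

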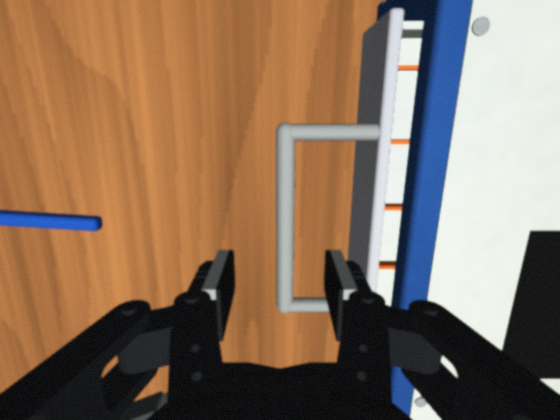

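The handle bar is at column 287, rows 132-303, which matches the projection (286.5, 137-308). I'll descend and grip it.

Request:
{"api": "play_rows", "payload": {
  "xyz": [
    [-0.02,0.02,0.4],
    [-0.01,0.03,0.39],
    [-0.02,0.02,0.4],
    [-0.01,0.03,0.39],
    [0,0,0],
    [0,0,0],
    [0,0,0],
    [0,0,0]
  ],
  "turn": [0,0,0,0,0,0,0,0],
  "gripper": [0,0,0,0,-1,-1,-1,-1],
  "newtons": 60
}}

```text
time_s: 7.85
tool_pos: [0.5867, 0.1799, 0.0693]
eef_rot: [[-0.009, 1.0, 0.001], [1.0, 0.009, -0.001], [-0.001, 0.001, -1.0]]
contact_force: [1.0, -2.7, -3.9]
gripper_width: 0.0099
gripper_force: 58.4
```

Request:
{"api": "play_rows", "payload": {
  "xyz": [
    [0,-0.2,0],
    [0,-0.4,0],
    [0,-0.4,0],
    [0,-0.4,0],
    [0,-0.4,0],
    [0,-0.4,0],
    [0,-0.35,0],
    [0,-0.2,0]
  ],
  "turn": [0,0,0,0,0,0,0,0],
  "gripper": [-1,-1,-1,-1,-1,-1,-1,-1]
}}

```text
time_s: 8.65
tool_pos: [0.456, 0.1783, 0.0696]
eef_rot: [[-0.012, 1.0, 0.023], [1.0, 0.012, -0.001], [-0.001, 0.023, -1.0]]
contact_force: [38.9, -8.1, -45.2]
gripper_width: 0.0098
gripper_force: 58.6
```

Request:
{"api": "play_rows", "payload": {
  "xyz": [
    [0,0,0],
    [0,0,0],
    [0,0,0]
  ],
  "turn": [0,0,0],
  "gripper": [-1,-1,-1]
}}

```text
time_s: 8.95
tool_pos: [0.4562, 0.1783, 0.0695]
eef_rot: [[-0.01, 1.0, 0.019], [1.0, 0.01, -0.001], [-0.001, 0.019, -1.0]]
contact_force: [19.3, -6.2, -25.0]
gripper_width: 0.01
gripper_force: 60.5
```

Request:
{"api": "play_rows", "payload": {
  "xyz": [
    [0,0.06,0],
    [0,0,0],
    [0,0,0],
    [0,0,-0.6],
    [0,0,-0.9],
    [0,0,-0.9],
    [0,0,0],
    [0,0,0]
  ],
  "turn": [0,0,0,0,0,0,0,0],
  "gripper": [-1,0,0,0,0,0,0,0]
}}

```text
time_s: 9.75
tool_pos: [0.4531, 0.1803, 0.1915]
eef_rot: [[-0.01, 1.0, 0.005], [1.0, 0.01, 0.002], [0.002, 0.005, -1.0]]
contact_force: [0.0, -0.3, 0.7]
gripper_width: 0.0427
gripper_force: 0.0
```

Request:
{"api": "play_rows", "payload": {
  "xyz": [
    [0,0,0],
    [-0.5,0,0],
    [-0.9,0,0],
    [-0.9,0,0],
    [-0.9,0,0],
    [-0.9,0,0],
    [-0.5,0,0],
    [0,0,0]
  ],
  "turn": [0,1,1,1,1,1,1,0],
  "gripper": [1,1,1,1,1,1,1,1]
}}

```text
time_s: 10.55
tool_pos: [0.3738, -0.0336, 0.1864]
eef_rot: [[0.741, 0.672, -0.005], [0.672, -0.741, 0.001], [-0.003, -0.004, -1.0]]
contact_force: [0.1, 0.0, -0.4]
gripper_width: 0.0852
gripper_force: 0.0
```

```bash
python3 - <<'E'
from h import *
im=manip.get_image('top');f=im['frame']
for t in tools(im):print(t)
cv2.imwrite('pics/top2.png',cv2.resize(f[100:300,150:450],None,fx=2.6,fy=2.6,interpolation=cv2.INTER_CUBIC))
print(manip.get_obs()['tool_pos'])
hsv=cv2.cvtColor(f,cv2.COLOR_BGR2HSV).astype(int)
m=((hsv[...,0]>5)&(hsv[...,0]<22)&(hsv[...,1]>200)&(hsv[...,2]>150)).astype(np.uint8);m[:,:165]=0;m[:,280:]=0;m[:120]=0
_,_,st,ce=cv2.connectedComponentsWithStats(m)
for s,c in list(zip(st,ce))[1:]:
    if s[4]>8:print(s,np.round(ray(im,[[s[0]+s[2]/2-.5,s[1]],[s[0]+s[2]/2-.5,s[1]+s[3]-1]],0.035)[:,:2],3).tolist())
E
```

```text
(array([-0.059, -0.048]), array([0.052, 0.062]), -0.6, [305, 410])
(array([ 0.21 , -0.003]), array([0.025, 0.136]), 74.3, [287, 305])
(array([ 0.457, -0.358]), array([0.027, 0.083]), -12.7, [411, 216])
(array([ 0.461, -0.246]), array([0.025, 0.081]), 10.3, [371, 216])
(array([0.446, 0.452]), array([0.059, 0.163]), -12.7, [127, 222])
(array([0.631, 0.45 ]), array([0.034, 0.065]), -39.7, [129, 160])
(array([ 0.666, -0.158]), array([0.067, 0.068]), -1.7, [339, 145])
(array([0.77 , 0.152]), array([0.051, 0.103]), -89.9, [232, 113])
(array([0.854, 0.318]), array([0.099, 0.124]), -46.0, [174, 84])
[ 0.37503681 -0.03273757  0.18692418]
[221 157   1  14  14] [[0.635, 0.182], [0.597, 0.182]]
[186 158   1  16  16] [[0.633, 0.283], [0.589, 0.282]]
[204 182   1  13  13] [[0.562, 0.23], [0.528, 0.23]]
```

View pics/top2.png

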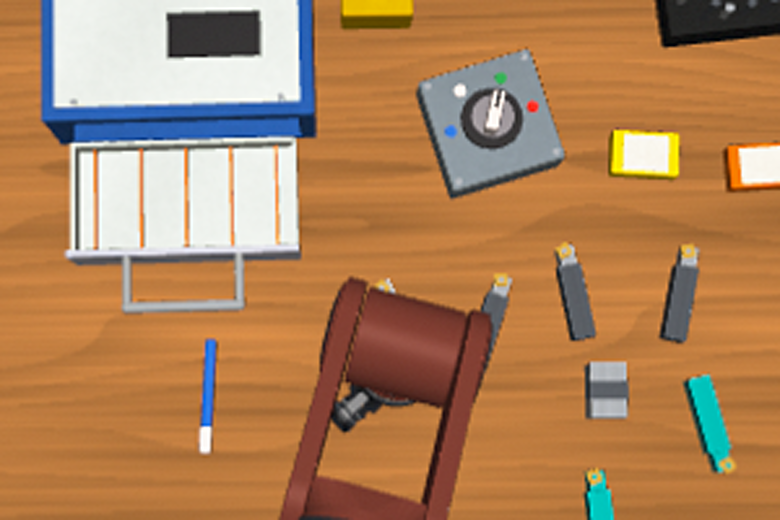

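The drawer is out: ribs in crop rows 149-246 at columns 96, 142, 187, 232, 278, and the handle at row 306. The four tools look undisturbed and the pointer is on green.

```bash
python3 - <<'E'
from h import *
im=manip.get_image('top')
g=lambda L,z:print(np.round(ray(im,[[150+x/2.6-.3,100+y/2.6-.3] for x,y in L],z)[:,:2],4).tolist())
g([(187,149),(187,246),(96,149),(278,246)],.035)
g([(127,306),(240,304)],.071)
g([(75,148),(75,246),(296,148)],.055)
g([(70,254),(299,252)],.077)
# red-line: better rib extents by colour profile
f=im['frame'].astype(int);d=f[...,2]-f[...,0]
for x in (186,204,221,222,239,256): print(x,d[150:202,x].tolist())
plan([((0.438,-0.054,0.12),-64.6,4),((0.438,-0.054,0.030),-64.6,4)])
E
```

```text
[[0.6349, 0.18], [0.5261, 0.1799], [0.6363, 0.2809], [0.5247, 0.08]]
[[0.4564, 0.2396], [0.4569, 0.1193]]
[[0.6329, 0.3001], [0.5245, 0.2989], [0.6295, 0.0587]]
[[0.5123, 0.2997], [0.5111, 0.0558]]
186 [-134, -133, -136, -144, -37, 3, 0, 100, 195, 195, 194, 195, 194, 194, 195, 196, 195, 195, 194, 193, 196, 194, 194, 197, 142, 129, 129, 129, 130, 129, 129, 129, 126, 128, 129, 129, 129, 128, 127, 129, 131, 130, 129, 127, 130, 144, 1, -13, -11, -1, -4, 16]
204 [-133, -135, -139, -112, 6, 5, 0, 159, 164, 152, 152, 154, 152, 152, 153, 153, 153, 154, 156, 155, 156, 157, 156, 156, 155, 156, 157, 156, 155, 156, 157, 155, 177, 211, 217, 217, 216, 215, 217, 218, 220, 220, 221, 219, 225, 79, -4, -8, -6, -1, -8, 70]
221 [-139, -140, -146, -56, 2, 1, 46, 214, 229, 223, 223, 223, 220, 223, 223, 224, 225, 222, 220, 221, 221, 182, 170, 173, 172, 172, 172, 181, 185, 186, 185, 185, 185, 186, 184, 186, 185, 184, 184, 184, 185, 185, 136, 122, 144, 1, -14, -10, 0, -3, 16, 102]
222 [-138, -137, -145, -41, 5, 3, 1, 25, 25, 23, 23, 24, 23, 24, 24, 25, 25, 24, 51, 58, 58, 59, 60, 61, 61, 61, 59, 66, 68, 67, 66, 67, 67, 66, 67, 67, 67, 67, 94, 100, 100, 99, 102, 104, 84, -10, -13, -10, 0, -4, 16, 102]
239 [-136, -140, -128, 5, 6, 2, 61, 67, 58, 65, 93, 102, 103, 104, 104, 104, 103, 104, 105, 105, 105, 104, 105, 103, 99, 124, 133, 135, 136, 137, 137, 137, 137, 136, 136, 136, 136, 137, 136, 155, 185, 187, 190, 193, 89, -3, -10, -8, -1, -5, 67, 115]
256 [-140, -148, -61, 1, 4, 50, 152, 133, 126, 133, 135, 137, 136, 136, 138, 137, 155, 158, 158, 159, 160, 183, 196, 194, 194, 194, 194, 194, 192, 190, 189, 164, 167, 173, 172, 171, 172, 172, 171, 171, 171, 172, 128, 116, 10, -13, -9, 0, -3, 17, 107, 133]
at [ 0.3759 -0.0322  0.1874] -47.5
[[0.16, 0.29, 0.34], [0.17, 0.28, 0.34], [0.2, 0.26, 0.33], [0.21, 0.25, 0.34]] [0.53, 0.54, 0.53, 0.54]
[[0.0, -0.0, 0.45], [0.0, -0.0, 0.45], [0.0, -0.0, 0.45], [0.0, -0.0, 0.45]] [-0.0, -0.0, -0.0, -0.0]
```

Request:
{"api": "play_rows", "payload": {
  "xyz": [
    [0.16,0.29,0.34],
    [0.17,0.28,0.34],
    [0.2,0.26,0.33],
    [0.21,0.25,0.34],
    [0,0,0.46],
    [0,0,0.46],
    [0,0,0.46],
    [0,0,0.46]
  ],
  "turn": [0.53,0.54,0.53,0.54,0,0,0,0],
  "gripper": [0.5,0.5,0.5,0.5,0.5,0.5,0.5,0.5]
}}

```text
time_s: 11.45
tool_pos: [0.439, -0.0528, 0.0275]
eef_rot: [[0.902, 0.432, -0.001], [0.432, -0.902, 0.001], [-0.001, -0.001, -1.0]]
contact_force: [-0.5, 0.3, 0.0]
gripper_width: 0.064
gripper_force: 0.0
```

Request:
{"api": "play_rows", "payload": {
  "xyz": [
    [0,0,0],
    [0,0,0],
    [0,0,0],
    [0,0,0]
  ],
  "turn": [0,0,0,0],
  "gripper": [-1,-1,-1,-1],
  "newtons": 80
}}

```text
time_s: 11.85
tool_pos: [0.4397, -0.0542, 0.0302]
eef_rot: [[0.903, 0.43, 0.002], [0.43, -0.903, -0.0], [0.002, 0.001, -1.0]]
contact_force: [0.4, 0.4, -0.7]
gripper_width: 0.0227
gripper_force: 79.2
```

Request:
{"api": "play_rows", "payload": {
  "xyz": [
    [0,0,-0.4],
    [0,0,-0.7],
    [0,0,-0.9],
    [0,0,-0.6],
    [0,0,0],
    [0,0,0]
  ],
  "turn": [0,0,0,0,0,0],
  "gripper": [-1,-1,-1,-1,-1,-1]
}}

```text
time_s: 12.45
tool_pos: [0.4389, -0.0543, 0.1597]
eef_rot: [[0.903, 0.429, 0.002], [0.429, -0.903, -0.001], [0.001, 0.001, -1.0]]
contact_force: [-0.5, -0.4, -3.6]
gripper_width: 0.0229
gripper_force: 79.4
```

```bash
python3 - <<'E'
from h import *
im=manip.get_image('side');cv2.imwrite('pics/s1.png',cv2.resize(im['frame'][180:380,180:400],None,fx=2.7,fy=2.7))
plan([((0.576,0.2555,0.12),-89.5,9),((0.576,0.2555,0.056),-89.5,3)])
E
```

```text
at [ 0.4376 -0.054   0.1581] -64.6
[[0.57, -0.49, 0.08], [0.55, -0.52, 0.09], [0.52, -0.54, 0.08], [0.5, -0.57, 0.09], [0.47, -0.59, 0.08], [0.44, -0.61, 0.09], [0.41, -0.63, 0.08], [0.38, -0.65, 0.09]] [0.35, 0.35, 0.34, 0.35, 0.34, 0.35, 0.34, 0.35]
[[0.34, -0.67, 0.08]] [0.34]
[[-0.0, -0.0, 0.43], [-0.0, -0.0, 0.43], [-0.0, -0.0, 0.42]] [0.0, 0.0, 0.0]
```

View pics/s1.png

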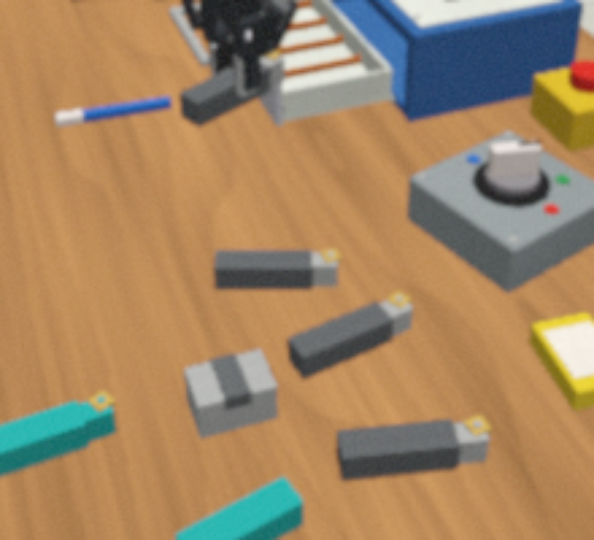

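The tool is held level; its tail is at crop (190,108) and the tip is near (275,60). I'll check the grip's offset along the bar.

```bash
python3 - <<'E'
from h import *
im=manip.get_image('side');o=manip.get_obs();R=np.array(o['eef_rot']);p=np.array(o['tool_pos'])
for s in (-.0525,0,.0525):
  for dz in (.004,.029):
    print(s,dz,[np.round(((proj(im,[p+R[:,0]*s+R[:,1]*y+R[:,2]*(dz)])[0]-[180,180])*2.7)).tolist() for y in(.0125,)])
E
```

```text
-0.0525 0.004 [[194.0, 102.0]]
-0.0525 0.029 [[196.0, 128.0]]
0 0.004 [[241.0, 79.0]]
0 0.029 [[242.0, 104.0]]
0.0525 0.004 [[285.0, 57.0]]
0.0525 0.029 [[285.0, 82.0]]
```

Request:
{"api": "play_rows", "payload": {
  "xyz": [
    [0.57,-0.49,0.08],
    [0.55,-0.52,0.09],
    [0.52,-0.54,0.08],
    [0.5,-0.57,0.09],
    [0.47,-0.59,0.08],
    [0.44,-0.61,0.09],
    [0.41,-0.63,0.08],
    [0.38,-0.65,0.09]
  ],
  "turn": [0.35,0.35,0.34,0.35,0.34,0.35,0.34,0.35],
  "gripper": [-1,-1,-1,-1,-1,-1,-1,-1]
}}

```text
time_s: 13.35
tool_pos: [0.5605, 0.2216, 0.1215]
eef_rot: [[0.998, 0.055, -0.006], [0.055, -0.998, -0.002], [-0.006, 0.001, -1.0]]
contact_force: [1.2, 0.0, -3.2]
gripper_width: 0.0226
gripper_force: 79.4
```

Request:
{"api": "play_rows", "payload": {
  "xyz": [
    [0.34,-0.67,0.08],
    [0,0,0],
    [0,0,0]
  ],
  "turn": [0.34,0,0],
  "gripper": [-1,-1,-1]
}}

```text
time_s: 13.65
tool_pos: [0.5751, 0.255, 0.1177]
eef_rot: [[1.0, 0.011, -0.006], [0.011, -1.0, -0.002], [-0.006, 0.002, -1.0]]
contact_force: [-0.4, -1.1, -3.1]
gripper_width: 0.0228
gripper_force: 79.7
```

```bash
python3 - <<'E'
from h import *
im=manip.get_image('wrist');cv2.imwrite('pics/w3.png',im['frame'])
o=manip.get_obs();print(o['gripper_width'],o['gripper_force'],o['qpos'])
plan([((0.576,0.2555,0.056),-89.5,4)])
E
```

```text
0.02331820257211641 65.50027370452881 [ 3.05016445e-01  3.63002400e-01  1.69106516e+00 -6.17120842e-04
  1.09334411e+00  1.86601602e+00]
at [0.5752 0.2543 0.1183] -89.4
[[0.0, -0.01, 0.31], [0.01, -0.0, 0.31], [0.0, -0.01, 0.31], [0.01, -0.0, 0.32]] [0.0, 0.0, 0.0, 0.01]
```

View pics/w3.png

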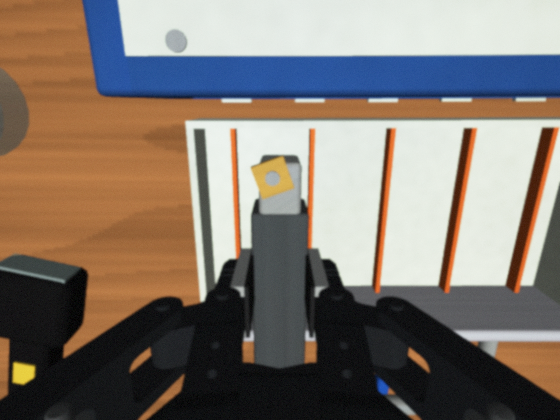

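The held tool lies over the leftmost lane, between the rib back-ends at (234,130) and (312,130). I'll check the drawer position with these pixels.

```bash
python3 - <<'E'
from h import *
im=manip.get_image('wrist')
print(np.round(ray(im,[(234,130),(312,130),(391,130),(470,130),(552,130)],.035),4)[:,:2].tolist())
print('panel inner foot/top',np.round(ray(im,[(450,331)],.077),4),np.round(ray(im,[(378,290),(446,290)],.035),4).tolist(),'tip',np.round(ray(im,[(281,157)],.118-.016+.0),4))
print(manip.get_obs()['gripper_force'],manip.get_obs()['gripper_width'])
E
```

```text
[[0.6336, 0.283], [0.6341, 0.2345], [0.6345, 0.1855], [0.6349, 0.1366], [0.6353, 0.0863]]
panel inner foot/top [[0.5198 0.1511 0.077 ]] [[0.5213, 0.1823, 0.035], [0.5219, 0.1333, 0.035]] tip [[0.6278 0.2542 0.102 ]]
52.037941217422485 0.0232688877510965
```

Request:
{"api": "play_rows", "payload": {
  "xyz": [
    [0.02,-0.03,0.31],
    [0.01,-0.02,0.31],
    [0,0,0.31],
    [0,0,0.3],
    [0,0,0],
    [0,0,0],
    [0,0,0],
    [0,0,0]
  ],
  "turn": [0,0,0,0,0,0,0,0],
  "gripper": [-1,-1,-1,-1,-1,-1,-0.15,-0.15]
}}

```text
time_s: 14.55
tool_pos: [0.58, 0.2581, 0.0614]
eef_rot: [[1.0, 0.009, 0.003], [0.009, -1.0, 0.001], [0.003, -0.001, -1.0]]
contact_force: [-1.0, 0.2, 0.1]
gripper_width: 0.0366
gripper_force: 0.0
```

Request:
{"api": "play_rows", "payload": {
  "xyz": [
    [0,0,-0.5],
    [0,0,-0.8],
    [0,0,-0.6],
    [0,0,0],
    [0,0,0]
  ],
  "turn": [0,0,0,0,0],
  "gripper": [-0.15,-0.15,-0.15,-0.15,-0.15]
}}

```text
time_s: 15.05
tool_pos: [0.5801, 0.2581, 0.1574]
eef_rot: [[1.0, 0.009, 0.005], [0.009, -1.0, 0.001], [0.005, -0.001, -1.0]]
contact_force: [-0.1, -0.6, -0.9]
gripper_width: 0.0365
gripper_force: 0.0
```

```bash
python3 - <<'E'
from h import *
im=manip.get_image('wrist');cv2.imwrite('pics/w4.png',im['frame'])
plan([((0.442,-0.150,0.12),-109.8,11),((0.442,-.150,0.029),-109.8,4)])
t=manip.get_image('top')
for a in tools(t):
  if .4<a[0][0]<.66 and a[1][1]>.05:print(a)
E
```

```text
at [0.5788 0.2577 0.1554] -89.5
[[-0.26, 0.74, 0.06], [-0.23, 0.75, 0.06], [-0.21, 0.75, 0.07], [-0.18, 0.76, 0.06], [-0.16, 0.77, 0.07], [-0.13, 0.77, 0.06], [-0.11, 0.77, 0.07], [-0.08, 0.78, 0.06]] [0.23, 0.23, 0.23, 0.23, 0.23, 0.23, 0.23, 0.23]
[[-0.06, 0.78, 0.07], [-0.04, 0.78, 0.06], [-0.01, 0.78, 0.07]] [0.23, 0.24, 0.23]
[[0.0, -0.0, 0.45], [0.0, -0.0, 0.46], [0.0, -0.0, 0.45], [0.0, -0.0, 0.46]] [0.0, 0.0, 0.0, 0.0]
(array([ 0.431, -0.147]), array([0.024, 0.081]), -19.8, [337, 226])
(array([ 0.457, -0.358]), array([0.027, 0.083]), -12.7, [411, 216])
(array([ 0.461, -0.246]), array([0.025, 0.081]), 10.3, [371, 216])
(array([0.478, 0.445]), array([0.06 , 0.098]), -14.7, [130, 211])
(array([0.538, 0.319]), array([0.032, 0.128]), -75.5, [174, 191])
```

View pics/w4.png

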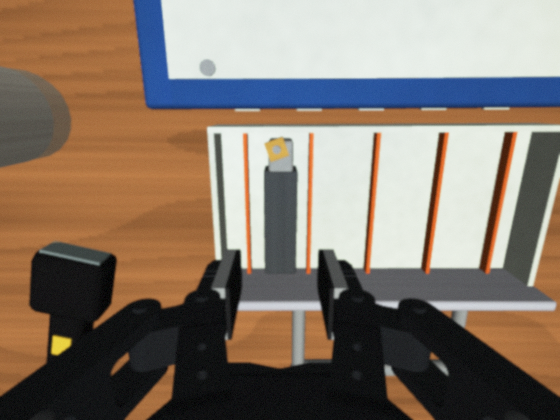

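Tool 1 lies flat in its lane (body at columns 265-297 between ribs at 248 and 310). Tool 2 is next.

Request:
{"api": "play_rows", "payload": {
  "xyz": [
    [-0.26,0.74,0.06],
    [-0.23,0.75,0.06],
    [-0.21,0.75,0.07],
    [-0.18,0.76,0.06],
    [-0.16,0.77,0.07],
    [-0.13,0.77,0.06],
    [-0.11,0.77,0.07],
    [-0.08,0.78,0.06]
  ],
  "turn": [0.23,0.23,0.23,0.23,0.23,0.23,0.23,0.23],
  "gripper": [-0.1,-0.1,-0.1,0.5,0.5,0.5,0.5,0.5]
}}

```text
time_s: 15.95
tool_pos: [0.4773, -0.0401, 0.1274]
eef_rot: [[0.969, -0.246, -0.003], [-0.246, -0.969, 0.001], [-0.003, 0.0, -1.0]]
contact_force: [0.6, 0.3, 0.7]
gripper_width: 0.0643
gripper_force: 0.0
```

Request:
{"api": "play_rows", "payload": {
  "xyz": [
    [-0.06,0.78,0.07],
    [-0.04,0.78,0.06],
    [-0.01,0.78,0.07],
    [0,0,0.45],
    [0,0,0.46],
    [0,0,0.45],
    [0,0,0.46],
    [0,0,0]
  ],
  "turn": [0.23,0.24,0.23,0,0,0,0,0],
  "gripper": [0.5,0.5,0.5,0.5,0.5,0.5,0.5,0.5]
}}

```text
time_s: 16.75
tool_pos: [0.4373, -0.1479, 0.024]
eef_rot: [[0.941, -0.339, -0.01], [-0.339, -0.941, 0.005], [-0.011, -0.001, -1.0]]
contact_force: [-1.2, 1.0, -0.1]
gripper_width: 0.064
gripper_force: 0.0
```

Request:
{"api": "play_rows", "payload": {
  "xyz": [
    [0,0,0],
    [0,0,0],
    [0,0,0],
    [0,0,0]
  ],
  "turn": [0,0,0,0],
  "gripper": [-1,-1,-1,-1]
}}

```text
time_s: 17.15
tool_pos: [0.4429, -0.1503, 0.0299]
eef_rot: [[0.941, -0.339, 0.002], [-0.339, -0.941, -0.001], [0.002, -0.0, -1.0]]
contact_force: [-1.3, 0.6, 5.8]
gripper_width: 0.023
gripper_force: 79.4
```

Request:
{"api": "play_rows", "payload": {
  "xyz": [
    [0,0,-0.4],
    [0,0,-0.7],
    [0,0,-0.8],
    [0,0,0],
    [0,0,0]
  ],
  "turn": [0,0,0,0,0],
  "gripper": [-1,-1,-1,-1,-1]
}}

```text
time_s: 17.65
tool_pos: [0.4421, -0.1503, 0.124]
eef_rot: [[0.941, -0.339, 0.002], [-0.339, -0.941, -0.001], [0.002, 0.0, -1.0]]
contact_force: [-0.1, -0.4, -5.0]
gripper_width: 0.023
gripper_force: 79.7
```

```bash
python3 - <<'E'
from h import *
plan([((0.576,0.207,0.12),-89.5,12)])
im=manip.get_image('wrist');cv2.imwrite('pics/w5.png',im['frame'])
E
```

```text
at [ 0.4421 -0.1503  0.124 ] -109.8
[[0.01, -0.64, 0.01], [0.03, -0.63, 0.01], [0.05, -0.63, 0.01], [0.06, -0.63, 0.01], [0.08, -0.63, 0.01], [0.1, -0.63, 0.0], [0.12, -0.63, 0.01], [0.14, -0.62, 0.0]] [-0.21, -0.21, -0.21, -0.21, -0.21, -0.21, -0.21, -0.21]
[[0.16, -0.62, 0.01], [0.17, -0.61, 0.0], [0.19, -0.61, 0.01], [0.21, -0.6, 0.0]] [-0.21, -0.22, -0.21, -0.22]
```

Request:
{"api": "play_rows", "payload": {
  "xyz": [
    [0.01,-0.64,-0.05],
    [0.03,-0.63,-0.05],
    [0.05,-0.63,0.01],
    [0.06,-0.63,0.01],
    [0.08,-0.63,0.01],
    [0.1,-0.63,0],
    [0.12,-0.63,0.01],
    [0.14,-0.62,0]
  ],
  "turn": [-0.21,-0.21,-0.21,-0.21,-0.21,-0.21,-0.21,-0.21],
  "gripper": [-1,-1,-1,-1,-1,-1,-1,-1]
}}

```text
time_s: 18.5
tool_pos: [0.5288, 0.0891, 0.1228]
eef_rot: [[0.994, -0.109, -0.006], [-0.109, -0.994, -0.0], [-0.006, 0.001, -1.0]]
contact_force: [1.4, -0.5, -5.0]
gripper_width: 0.0225
gripper_force: 79.9
```

Request:
{"api": "play_rows", "payload": {
  "xyz": [
    [0.16,-0.62,0.01],
    [0.17,-0.61,0],
    [0.19,-0.61,0.01],
    [0.21,-0.6,0],
    [0,0,0],
    [0,0,0]
  ],
  "turn": [-0.21,-0.22,-0.21,-0.22,0,0],
  "gripper": [-1,-1,-1,-1,-1,-1]
}}

```text
time_s: 19.1
tool_pos: [0.5735, 0.2073, 0.122]
eef_rot: [[1.0, 0.011, -0.006], [0.011, -1.0, -0.002], [-0.006, 0.002, -1.0]]
contact_force: [-0.3, 0.2, -3.7]
gripper_width: 0.0228
gripper_force: 80.1
```

```bash
python3 - <<'E'
from h import *
im=manip.get_image('wrist');cv2.imwrite('pics/w6.png',im['frame']);f=im['frame'].astype(int)
hsv=cv2.cvtColor(im['frame'],cv2.COLOR_BGR2HSV).astype(int)
g=(hsv[...,0]>15)&(hsv[...,0]<30)&(hsv[...,1]>120)&(hsv[...,2]>130);g[:, :230]=0;g[:,330:]=0;g[:120]=0;g[220:]=0
ys,xs=np.nonzero(g);print('gold',xs.min(),xs.max(),ys.min(),ys.max())
o=(hsv[...,0]<14)&(hsv[...,1]>190)&(hsv[...,2]>150)
r=np.nonzero(o[150])[0];print(r,ray(im,[(x,150) for x in r],.035)[:,:2].round(3).tolist())
plan([((0.576,0.207,0.056),-89.5,4)])
E
```

```text
gold 252 292 160 201
[160 161 162 238 239 314 315 390 391 392 468 469 470] [[0.618, 0.285], [0.618, 0.284], [0.618, 0.283], [0.619, 0.234], [0.619, 0.234], [0.619, 0.185], [0.62, 0.185], [0.62, 0.137], [0.62, 0.136], [0.62, 0.135], [0.62, 0.087], [0.62, 0.086], [0.62, 0.085]]
at [0.5735 0.2067 0.1223] -89.5
[[0.01, -0.0, 0.33], [0.01, -0.0, 0.33], [0.02, -0.0, 0.33], [0.01, -0.01, 0.34]] [0.0, 0.0, 0.0, 0.01]
```

Request:
{"api": "play_rows", "payload": {
  "xyz": [
    [0.02,-0.02,0.33],
    [0.02,-0.02,0.33],
    [0.01,0,0.33],
    [0,0,0.33],
    [0,0,0.04],
    [0,0,0],
    [0,0,0],
    [0,0,0]
  ],
  "turn": [0,0,0,0,0,0,0,0],
  "gripper": [-1,-1,-1,-1,-1,-1,-0.15,-0.15]
}}

```text
time_s: 19.95
tool_pos: [0.5792, 0.2096, 0.0585]
eef_rot: [[1.0, 0.009, 0.002], [0.009, -1.0, 0.001], [0.002, -0.001, -1.0]]
contact_force: [0.5, -1.0, -0.5]
gripper_width: 0.0363
gripper_force: 0.0
```

Request:
{"api": "play_rows", "payload": {
  "xyz": [
    [0,0,-0.5],
    [0,0,-0.8],
    [0,0,-0.6],
    [0,0,0],
    [0,0,0]
  ],
  "turn": [0,0,0,0,0],
  "gripper": [-0.15,-0.15,-0.15,-0.15,-0.15]
}}

```text
time_s: 20.45
tool_pos: [0.5795, 0.2098, 0.1547]
eef_rot: [[1.0, 0.009, 0.004], [0.009, -1.0, 0.001], [0.004, -0.001, -1.0]]
contact_force: [-0.5, 0.0, -1.3]
gripper_width: 0.0362
gripper_force: 0.0
```

```bash
python3 - <<'E'
from h import *
im=manip.get_image('wrist');cv2.imwrite('pics/w7.png',im['frame'])
t=manip.get_image('top')
for a in tools(t):
  if .4<a[0][0]<.66 and a[1][1]>.05:print(a)
plan([((0.473,-0.244,0.13),-79.7,12),((0.473,-.244,0.030),-79.7,4)])
E
```

```text
(array([ 0.457, -0.358]), array([0.027, 0.082]), -12.7, [411, 216])
(array([ 0.46 , -0.246]), array([0.025, 0.08 ]), 10.3, [371, 216])
(array([0.483, 0.444]), array([0.059, 0.089]), -12.7, [130, 210])
(array([0.534, 0.265]), array([0.032, 0.128]), -75.5, [193, 192])
(array([0.602, 0.263]), array([0.046, 0.098]), 82.8, [194, 168])
(array([0.631, 0.45 ]), array([0.034, 0.065]), -39.7, [129, 160])
at [0.5774 0.2092 0.1515] -89.5
[[-0.18, 0.75, 0.04], [-0.19, 0.75, 0.04], [-0.2, 0.75, 0.04], [-0.21, 0.75, 0.03], [-0.22, 0.74, 0.04], [-0.23, 0.74, 0.03], [-0.25, 0.74, 0.04], [-0.25, 0.73, 0.03]] [-0.1, -0.1, -0.1, -0.1, -0.1, -0.1, -0.1, -0.1]
[[-0.27, 0.73, 0.04], [-0.28, 0.72, 0.03], [-0.28, 0.72, 0.04], [-0.3, 0.72, 0.03]] [-0.11, -0.1, -0.11, -0.1]
[[0.0, -0.0, 0.5], [0.0, -0.0, 0.5], [0.0, -0.0, 0.5], [0.0, -0.0, 0.5]] [-0.0, -0.0, -0.0, -0.0]
```

View pics/w7.png

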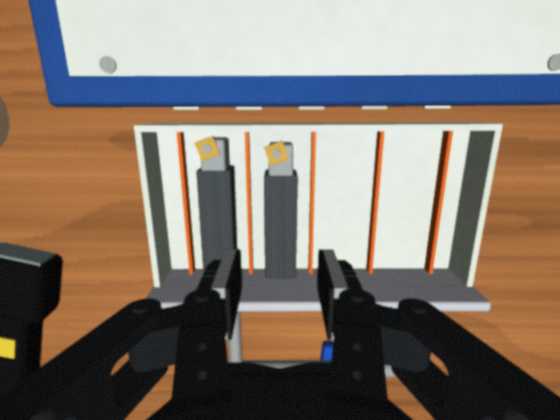

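Both tools lie flat in their lanes (bodies at columns 198-235 and 265-297). Tools 3 and 4 are unmoved, so tool 3 is next.

Request:
{"api": "play_rows", "payload": {
  "xyz": [
    [-0.18,0.75,0.04],
    [-0.19,0.75,0.04],
    [-0.2,0.75,0.04],
    [-0.21,0.75,0.03],
    [-0.22,0.74,0.04],
    [-0.23,0.74,0.03],
    [-0.25,0.74,0.04],
    [-0.25,0.73,0.03]
  ],
  "turn": [-0.1,-0.1,-0.1,-0.1,-0.1,-0.1,-0.1,-0.1],
  "gripper": [-0.1,-0.1,-0.1,-0.1,0.5,0.5,0.5,0.5]
}}

```text
time_s: 21.35
tool_pos: [0.507, -0.0938, 0.1359]
eef_rot: [[0.993, 0.121, -0.003], [0.121, -0.993, 0.001], [-0.003, -0.002, -1.0]]
contact_force: [-0.3, 1.1, -0.2]
gripper_width: 0.0638
gripper_force: 0.0
```

Request:
{"api": "play_rows", "payload": {
  "xyz": [
    [-0.27,0.73,0.04],
    [-0.28,0.72,0.03],
    [-0.28,0.72,0.04],
    [-0.3,0.72,0.03],
    [0,0,0.6],
    [0,0,0.6],
    [0,0,0.5],
    [0,0,0.3]
  ],
  "turn": [-0.11,-0.1,-0.11,-0.1,0,0,0,0],
  "gripper": [0.5,0.5,0.5,0.5,0.5,0.5,0.5,0.5]
}}

```text
time_s: 22.15
tool_pos: [0.4709, -0.2422, 0.0269]
eef_rot: [[0.984, 0.178, -0.006], [0.178, -0.984, 0.004], [-0.005, -0.005, -1.0]]
contact_force: [-0.2, 1.1, 0.2]
gripper_width: 0.0641
gripper_force: 0.0
```

Request:
{"api": "play_rows", "payload": {
  "xyz": [
    [0,0,0],
    [0,0,0],
    [0,0,0],
    [0,0,0],
    [0,0,0]
  ],
  "turn": [0,0,0,0,0],
  "gripper": [0.5,-1,-1,-1,-1]
}}

```text
time_s: 22.65
tool_pos: [0.4749, -0.2441, 0.0328]
eef_rot: [[0.984, 0.178, 0.002], [0.178, -0.984, -0.001], [0.002, 0.001, -1.0]]
contact_force: [-0.8, 3.3, 6.4]
gripper_width: 0.0219
gripper_force: 79.5
```

Request:
{"api": "play_rows", "payload": {
  "xyz": [
    [0,0,-0.4],
    [0,0,-0.7],
    [0,0,-0.8],
    [0,0,0],
    [0,0,0]
  ],
  "turn": [0,0,0,0,0],
  "gripper": [-1,-1,-1,-1,-1]
}}

```text
time_s: 23.15
tool_pos: [0.4742, -0.2442, 0.1268]
eef_rot: [[0.984, 0.179, 0.002], [0.179, -0.984, -0.002], [0.002, 0.002, -1.0]]
contact_force: [-0.6, 0.9, -5.3]
gripper_width: 0.0221
gripper_force: 79.7
```

```bash
python3 - <<'E'
from h import *
plan([((0.576,0.1605,0.122),-89.5,13)])
E
```

```text
at [ 0.4742 -0.2442  0.1268] -79.7
[[0.27, -0.58, 0.01], [0.26, -0.59, 0.01], [0.25, -0.59, 0.01], [0.24, -0.59, 0.01], [0.23, -0.6, 0.01], [0.23, -0.6, 0.01], [0.22, -0.6, 0.01], [0.21, -0.61, 0.0]] [0.09, 0.09, 0.09, 0.1, 0.09, 0.1, 0.09, 0.1]
[[0.2, -0.61, 0.01], [0.2, -0.61, 0.0], [0.19, -0.62, 0.01], [0.18, -0.62, 0.0], [0.16, -0.62, 0.01]] [0.09, 0.1, 0.09, 0.1, 0.09]
```

Request:
{"api": "play_rows", "payload": {
  "xyz": [
    [0.27,-0.58,0.01],
    [0.26,-0.59,0.01],
    [0.25,-0.59,0.01],
    [0.24,-0.59,0.01],
    [0.23,-0.6,0.01],
    [0.23,-0.6,0.01],
    [0.22,-0.6,0.01],
    [0.21,-0.61,0]
  ],
  "turn": [0.09,0.09,0.09,0.1,0.09,0.1,0.09,0.1],
  "gripper": [-1,-1,-1,-1,-1,-1,-1,-1]
}}

```text
time_s: 23.95
tool_pos: [0.534, 0.0064, 0.1191]
eef_rot: [[0.997, 0.074, -0.006], [0.074, -0.997, 0.0], [-0.006, -0.001, -1.0]]
contact_force: [-0.4, 0.0, -4.8]
gripper_width: 0.0225
gripper_force: 79.7
```

Request:
{"api": "play_rows", "payload": {
  "xyz": [
    [0.2,-0.61,0.01],
    [0.2,-0.61,0],
    [0.19,-0.62,0.01],
    [0.18,-0.62,0],
    [0.16,-0.62,0.01],
    [0,0,0],
    [0,0,0]
  ],
  "turn": [0.09,0.1,0.09,0.1,0.09,0,0],
  "gripper": [-1,-1,-1,-1,-1,-1,-1]
}}

```text
time_s: 24.65
tool_pos: [0.5732, 0.1612, 0.1178]
eef_rot: [[1.0, 0.011, -0.006], [0.011, -1.0, -0.002], [-0.006, 0.001, -1.0]]
contact_force: [-0.1, -0.4, -4.6]
gripper_width: 0.0226
gripper_force: 80.0
```

```bash
cat > chk.py <<'E'
from h import *
def chk(rows=(150,)):
    im=manip.get_image('wrist')
    hsv=cv2.cvtColor(im['frame'],cv2.COLOR_BGR2HSV).astype(int)
    g=(hsv[...,0]>15)&(hsv[...,0]<30)&(hsv[...,1]>120)&(hsv[...,2]>130);g[:, :240]=0;g[:,320:]=0;g[:120]=0;g[220:]=0
    ys,xs=np.nonzero(g);print('gold',xs.min(),xs.max(),ys.min(),ys.max())
    o=(hsv[...,0]<14)&(hsv[...,1]>190)&(hsv[...,2]>150)
    r=np.nonzero(o[150])[0];print(ray(im,[(x,150) for x in r],.035)[:,1].round(3).tolist())
    return im
E
python3 - <<'E'
from chk import *
cv2.imwrite('pics/w8.png',chk()['frame'])
plan([((0.576,0.1605,0.059),-89.5,4)])
E
```

```text
gold 252 292 160 200
[0.285, 0.284, 0.283, 0.235, 0.234, 0.234, 0.233, 0.185, 0.184, 0.136, 0.135, 0.086, 0.086, 0.085]
at [0.5734 0.1605 0.1181] -89.4
[[0.01, 0.0, 0.3], [0.01, 0.0, 0.29], [0.02, 0.0, 0.3], [0.01, 0.0, 0.29]] [0.0, 0.0, 0.0, 0.01]
```

Request:
{"api": "play_rows", "payload": {
  "xyz": [
    [0.02,0,0.3],
    [0.02,0,0.3],
    [0.01,0,0.3],
    [0,0,0.3],
    [0,0,0],
    [0,0,0],
    [0,0,0],
    [0,0,0]
  ],
  "turn": [0,0,0,0,0,0,0,0],
  "gripper": [-1,-1,-1,-1,-1,-1,-0.15,-0.15]
}}

```text
time_s: 25.5
tool_pos: [0.5789, 0.1611, 0.0617]
eef_rot: [[1.0, 0.009, 0.002], [0.009, -1.0, 0.0], [0.002, -0.0, -1.0]]
contact_force: [0.7, -0.6, -0.3]
gripper_width: 0.0361
gripper_force: 0.0
```

Request:
{"api": "play_rows", "payload": {
  "xyz": [
    [0,0,-0.5],
    [0,0,-0.8],
    [0,0,-0.6],
    [0,0,0],
    [0,0,0]
  ],
  "turn": [0,0,0,0,0],
  "gripper": [-0.15,-0.15,-0.15,-0.15,-0.15]
}}

```text
time_s: 26.0
tool_pos: [0.5793, 0.1613, 0.158]
eef_rot: [[1.0, 0.009, 0.004], [0.009, -1.0, 0.001], [0.004, -0.001, -1.0]]
contact_force: [-1.1, 0.2, -0.3]
gripper_width: 0.0361
gripper_force: 0.0
```

```bash
python3 - <<'E'
from h import *
im=manip.get_image('wrist');cv2.imwrite('pics/w9.png',im['frame'])
t=manip.get_image('top')
for a in tools(t):
  if .4<a[0][0]<.66 and a[1][1]>.05:print(a)
plan([((0.469,-0.361,0.13),-102.7,15)])
E
```

```text
(array([0.402, 0.463]), array([0.03 , 0.072]), -12.6, [123, 240])
(array([ 0.457, -0.358]), array([0.027, 0.081]), -12.7, [411, 216])
(array([0.484, 0.443]), array([0.059, 0.086]), -12.5, [130, 210])
(array([0.532, 0.204]), array([0.031, 0.128]), -82.5, [214, 192])
(array([0.606, 0.207]), array([0.061, 0.103]), -84.0, [212, 170])
(array([0.631, 0.448]), array([0.029, 0.063]), -34.9, [129, 160])
at [0.5772 0.1609 0.1549] -89.5
[[-0.15, 0.69, 0.03], [-0.14, 0.7, 0.03], [-0.13, 0.7, 0.03], [-0.12, 0.7, 0.03], [-0.11, 0.7, 0.03], [-0.1, 0.7, 0.03], [-0.09, 0.71, 0.04], [-0.07, 0.71, 0.03]] [0.11, 0.11, 0.11, 0.11, 0.11, 0.11, 0.11, 0.11]
[[-0.06, 0.71, 0.04], [-0.05, 0.71, 0.03], [-0.04, 0.71, 0.04], [-0.03, 0.71, 0.03], [-0.02, 0.71, 0.04], [-0.01, 0.71, 0.03], [-0.01, 0.71, 0.04]] [0.11, 0.11, 0.11, 0.11, 0.11, 0.11, 0.11]
```

Request:
{"api": "play_rows", "payload": {
  "xyz": [
    [-0.15,0.69,0.03],
    [-0.14,0.7,0.03],
    [-0.13,0.7,0.03],
    [-0.12,0.7,0.03],
    [-0.11,0.7,0.03],
    [-0.1,0.7,0.03],
    [-0.09,0.71,0.04],
    [-0.07,0.71,0.03]
  ],
  "turn": [0.11,0.11,0.11,0.11,0.11,0.11,0.11,0.11],
  "gripper": [-0.1,-0.1,-0.1,-0.1,0.5,0.5,0.5,0.5]
}}

```text
time_s: 26.9
tool_pos: [0.5181, -0.1181, 0.1412]
eef_rot: [[0.993, -0.114, -0.004], [-0.114, -0.993, 0.001], [-0.004, -0.001, -1.0]]
contact_force: [0.9, 0.8, 0.5]
gripper_width: 0.064
gripper_force: 0.0
```

Request:
{"api": "play_rows", "payload": {
  "xyz": [
    [-0.06,0.71,0.04],
    [-0.05,0.71,0.03],
    [-0.04,0.71,0.04],
    [-0.03,0.71,0.03],
    [-0.02,0.71,0.04],
    [-0.01,0.71,0.03],
    [-0.01,0.71,0.04],
    [0,0,0]
  ],
  "turn": [0.11,0.11,0.11,0.11,0.11,0.11,0.11,0],
  "gripper": [0.5,0.5,0.5,0.5,0.5,0.5,0.5,0.5]
}}

```text
time_s: 27.7
tool_pos: [0.4677, -0.3643, 0.129]
eef_rot: [[0.975, -0.224, -0.002], [-0.224, -0.975, -0.0], [-0.002, 0.0, -1.0]]
contact_force: [-0.2, 1.1, -0.2]
gripper_width: 0.0642
gripper_force: 0.0
```

Request:
{"api": "play_rows", "payload": {
  "xyz": [
    [0,0,0.6],
    [0,0,0.6],
    [0,0,0.5],
    [0,0,0.3],
    [0,0,0],
    [0,0,0]
  ],
  "turn": [0,0,0,0,0,0],
  "gripper": [0.5,0.5,0.5,0.5,0.5,0.5]
}}

```text
time_s: 28.3
tool_pos: [0.4696, -0.3606, 0.0307]
eef_rot: [[0.976, -0.219, -0.0], [-0.219, -0.976, 0.001], [-0.001, -0.0, -1.0]]
contact_force: [0.8, 0.0, 0.7]
gripper_width: 0.0639
gripper_force: 0.0
```

Request:
{"api": "play_rows", "payload": {
  "xyz": [
    [0,0,0],
    [0,0,0],
    [0,0,0],
    [0,0,0],
    [0,0,-0.4],
    [0,0,-0.7],
    [0,0,-0.8],
    [0,0,0]
  ],
  "turn": [0,0,0,0,0,0,0,0],
  "gripper": [-1,-1,-1,-1,-1,-1,-1,-1]
}}

```text
time_s: 29.1
tool_pos: [0.473, -0.3644, 0.1324]
eef_rot: [[0.976, -0.219, 0.009], [-0.219, -0.976, -0.009], [0.011, 0.007, -1.0]]
contact_force: [1.6, -1.5, -2.2]
gripper_width: 0.022
gripper_force: 79.1
```

```bash
python3 - <<'E'
from h import *
manip.get_image('wrist')
plan([((0.577,0.111,0.122),-89.5,14)])
E
```

```text
at [ 0.4716 -0.363   0.1294] -102.7
[[-0.0, -0.69, 0.01], [0.01, -0.69, 0.01], [0.02, -0.69, 0.01], [0.03, -0.69, 0.01], [0.05, -0.69, 0.01], [0.06, -0.69, 0.01], [0.07, -0.69, 0.01], [0.08, -0.69, 0.01]] [-0.12, -0.12, -0.12, -0.12, -0.12, -0.12, -0.12, -0.12]
[[0.09, -0.69, 0.01], [0.1, -0.69, 0.01], [0.11, -0.69, 0.01], [0.12, -0.68, 0.01], [0.14, -0.68, 0.01], [0.14, -0.69, 0.02]] [-0.11, -0.12, -0.11, -0.12, -0.11, -0.12]
```

Request:
{"api": "play_rows", "payload": {
  "xyz": [
    [0,-0.69,0.01],
    [0.01,-0.69,0.01],
    [0.02,-0.69,0.01],
    [0.03,-0.69,0.01],
    [0.05,-0.69,0.01],
    [0.06,-0.69,0.01],
    [0.07,-0.69,0.01],
    [0.08,-0.69,0.01]
  ],
  "turn": [-0.12,-0.12,-0.12,-0.12,-0.12,-0.12,-0.12,-0.12],
  "gripper": [-1,-1,-1,-1,-1,-1,-1,-1]
}}

```text
time_s: 29.95
tool_pos: [0.5281, -0.0891, 0.1191]
eef_rot: [[0.996, -0.087, -0.005], [-0.087, -0.996, 0.001], [-0.005, -0.001, -1.0]]
contact_force: [0.5, -0.6, -3.0]
gripper_width: 0.0222
gripper_force: 79.2
```

Request:
{"api": "play_rows", "payload": {
  "xyz": [
    [0.09,-0.69,0],
    [0.1,-0.69,0],
    [0.11,-0.69,0],
    [0.12,-0.68,0],
    [0.14,-0.68,0],
    [0.14,-0.69,0],
    [0,0,0],
    [0,0,0]
  ],
  "turn": [-0.11,-0.12,-0.11,-0.12,-0.11,-0.12,0,0],
  "gripper": [-1,-1,-1,-1,-1,-1,-1,-1]
}}

```text
time_s: 30.75
tool_pos: [0.5729, 0.1137, 0.1193]
eef_rot: [[1.0, 0.011, -0.005], [0.011, -1.0, -0.001], [-0.005, 0.001, -1.0]]
contact_force: [-1.0, -0.3, -2.9]
gripper_width: 0.0227
gripper_force: 79.4
```

```bash
python3 - <<'E'
from chk import *
cv2.imwrite('pics/w10.png',chk()['frame'])
plan([((0.576,0.111,0.057),-89.5,4)])
E
```

```text
gold 251 292 160 199
[0.285, 0.284, 0.284, 0.283, 0.235, 0.234, 0.234, 0.233, 0.135, 0.134, 0.086, 0.085]
at [0.573  0.1129 0.1196] -89.4
[[0.02, 0.01, 0.31], [0.01, 0.01, 0.31], [0.02, 0.01, 0.32], [0.01, 0.01, 0.31]] [0.0, 0.0, 0.0, 0.01]
```

View pics/w10.png

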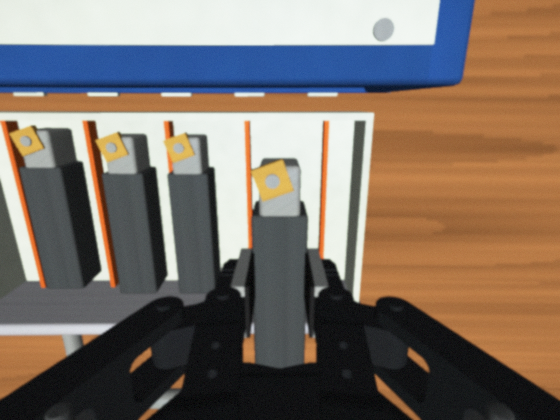

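Three tools are in lanes and the fourth hangs over the last lane, between ribs at columns 248 and 325. I'll place it.

Request:
{"api": "play_rows", "payload": {
  "xyz": [
    [0.02,0.02,0.31],
    [0.02,0.02,0.31],
    [0.02,0.01,0.31],
    [0,0,0.31],
    [0,0,0.02],
    [0,0,0],
    [0,0,0],
    [0,0,0]
  ],
  "turn": [0,0,0,0,0,0,0,0],
  "gripper": [-1,-1,-1,-1,-1,-1,-0.15,-0.15]
}}

```text
time_s: 31.6
tool_pos: [0.578, 0.1107, 0.0588]
eef_rot: [[1.0, 0.009, 0.0], [0.009, -1.0, 0.0], [0.0, -0.0, -1.0]]
contact_force: [0.1, -0.0, 0.2]
gripper_width: 0.0365
gripper_force: 0.0
```

Request:
{"api": "play_rows", "payload": {
  "xyz": [
    [0,0,-0.5],
    [0,0,-0.8],
    [-0.3,-0.3,-0.6],
    [-0.6,-0.6,0],
    [-0.4,-0.4,0],
    [0,0,0],
    [0,0,0]
  ],
  "turn": [0,0,0,0,0,0,0],
  "gripper": [-0.15,-0.15,-0.15,-0.15,-0.15,-0.15,-0.15]
}}

```text
time_s: 32.3
tool_pos: [0.5122, 0.1755, 0.1542]
eef_rot: [[1.0, 0.011, 0.001], [0.011, -1.0, -0.0], [0.001, 0.0, -1.0]]
contact_force: [0.2, -0.1, 0.0]
gripper_width: 0.0363
gripper_force: 0.0
```

```bash
python3 - <<'E'
from h import *
im=manip.get_image('wrist');cv2.imwrite('pics/w11.png',im['frame'])
plan([((0.456,0.1815,0.16),0.5,12),((0.456,0.1815,0.069),0.5,4)])
E
```

```text
at [0.5127 0.175  0.1542] -89.4
[[-0.09, -0.01, -0.01], [-0.09, -0.02, -0.01], [-0.09, -0.04, -0.01], [-0.08, -0.05, -0.01], [-0.08, -0.06, -0.01], [-0.07, -0.07, -0.01], [-0.06, -0.07, -0.01], [-0.05, -0.08, -0.01]] [-0.94, -0.94, -0.94, -0.94, -0.94, -0.93, -0.94, -0.93]
[[-0.04, -0.09, -0.01], [-0.02, -0.09, -0.01], [-0.01, -0.09, -0.01], [-0.0, -0.1, -0.01]] [-0.94, -0.93, -0.94, -0.93]
[[-0.0, -0.0, 0.46], [-0.0, -0.0, 0.45], [-0.0, -0.0, 0.46], [-0.0, -0.0, 0.45]] [-0.0, -0.0, -0.0, -0.0]
```

View pics/w11.png

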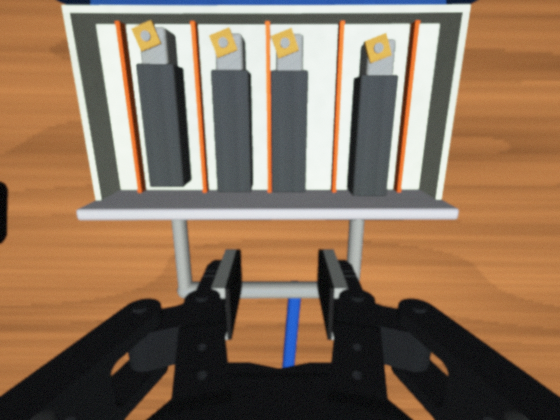

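All four tools lie in lanes. The third from the left (columns 271-307) sits close to its left rib at 268, so I'll check numerically that the rib is uncovered along the tool.

```bash
python3 - <<'E'
from h import *
im=cv2.imread('pics/w11.png');hsv=cv2.cvtColor(im,cv2.COLOR_BGR2HSV).astype(int)
for y in range(30,191,20):
    o=np.nonzero((hsv[y,:,0]<16)&(hsv[y,:,1]>150)&(hsv[y,:,2]>120)&(np.arange(560)>255)&(np.arange(560)<280))[0]
    d=np.nonzero((hsv[y,:,2]<110)&(hsv[y,:,1]<80)&(np.arange(560)>255)&(np.arange(560)<330))[0]
    print(y,o.tolist(),d[[0,-1]].tolist() if len(d) else None)
im=manip.get_image('wrist')
# tool tops at z=.05, widths
f=cv2.cvtColor(im['frame'],cv2.COLOR_BGR2HSV).astype(int)
for y in (100,170):
    m=((f[y,:,2]<110)&(f[y,:,1]<80)).astype(int);e=np.nonzero(np.diff(m))[0]
    print(e.tolist(),ray(im,[(x,y) for x in e],.05)[:,1].round(4).tolist())
E
```

```text
30 [267, 268] None
50 [267, 268] None
70 [267, 268, 269] None
90 [267, 268, 269, 270] [272, 306]
110 [268, 269, 270] [272, 305]
130 [268, 269, 270] [272, 305]
150 [268, 269, 270, 271] [272, 304]
170 [269, 270, 271] [272, 304]
190 [268, 269, 270, 271] [273, 305]
[84, 105, 139, 183, 212, 249, 270, 305, 351, 393, 429, 447] [0.3059, 0.292, 0.2694, 0.2402, 0.2208, 0.1962, 0.1821, 0.1588, 0.1281, 0.1001, 0.0762, 0.0642]
[96, 115, 148, 189, 216, 251, 271, 303, 347, 386, 421, 437] [0.3052, 0.2918, 0.2685, 0.2395, 0.2204, 0.1955, 0.1813, 0.1586, 0.1274, 0.0997, 0.075, 0.0637]
```

The rib is uncovered over the full length, so that tool lies flat beside it. Closing the drawer.

Request:
{"api": "play_rows", "payload": {
  "xyz": [
    [-0.09,-0.01,-0.01],
    [-0.09,-0.02,-0.01],
    [-0.09,-0.04,-0.01],
    [-0.08,-0.05,-0.01],
    [-0.08,-0.06,-0.01],
    [-0.07,-0.07,-0.01],
    [-0.06,-0.07,-0.01],
    [-0.05,-0.08,-0.01]
  ],
  "turn": [-0.94,-0.94,-0.94,-0.94,-0.94,-0.93,-0.94,-0.93],
  "gripper": [0,0,0,0,0,0,0,0]
}}

```text
time_s: 33.2
tool_pos: [0.4753, 0.1783, 0.1578]
eef_rot: [[0.489, 0.872, 0.0], [0.872, -0.489, -0.0], [-0.0, 0.0, -1.0]]
contact_force: [-0.2, 0.2, 0.9]
gripper_width: 0.0426
gripper_force: 0.0
```

Request:
{"api": "play_rows", "payload": {
  "xyz": [
    [-0.04,-0.09,-0.01],
    [-0.02,-0.09,-0.01],
    [-0.01,-0.09,-0.01],
    [0,-0.1,-0.01],
    [0,0,0],
    [0,0,0]
  ],
  "turn": [-0.94,-0.93,-0.94,-0.93,0,0],
  "gripper": [0,0,0,0,0,0]
}}

```text
time_s: 33.8
tool_pos: [0.4563, 0.1812, 0.1599]
eef_rot: [[-0.004, 1.0, 0.001], [1.0, 0.004, -0.0], [-0.0, 0.001, -1.0]]
contact_force: [-0.1, 0.3, 0.0]
gripper_width: 0.0425
gripper_force: 0.0
```

```bash
python3 - <<'E'
from h import *
manip.get_image('wrist')
plan([((0.456,0.1815,0.069),0.5,4)])
E
```

```text
at [0.4563 0.1813 0.1599] 0.3
[[0.0, -0.0, 0.45], [0.0, -0.0, 0.46], [0.0, -0.0, 0.45], [0.0, -0.01, 0.46]] [-0.01, -0.01, -0.0, -0.01]
```

Request:
{"api": "play_rows", "payload": {
  "xyz": [
    [0,0,0.5],
    [0,0,0.6],
    [0,0,0.5],
    [0,0,0.2],
    [0,0,0],
    [0,0,0],
    [0,0,0],
    [0,0,0]
  ],
  "turn": [0,0,0,0,0,0,0,0],
  "gripper": [0,0,0,0,-1,-1,-1,-1],
  "newtons": 60
}}

```text
time_s: 34.65
tool_pos: [0.457, 0.1818, 0.0711]
eef_rot: [[-0.008, 1.0, 0.004], [1.0, 0.008, 0.0], [0.0, 0.004, -1.0]]
contact_force: [1.8, -0.7, -1.3]
gripper_width: 0.01
gripper_force: 58.5
```

Request:
{"api": "play_rows", "payload": {
  "xyz": [
    [0,0.1,0],
    [0,0.2,0],
    [0,0.25,0],
    [0,0.3,0],
    [0,0.3,0],
    [0,0.3,0],
    [0,0.3,0],
    [0,0.3,0]
  ],
  "turn": [0,0,0,0,0,0,0,0],
  "gripper": [-1,-1,-1,-1,-1,-1,-1,-1]
}}

```text
time_s: 35.45
tool_pos: [0.5583, 0.1831, 0.071]
eef_rot: [[-0.008, 1.0, -0.001], [1.0, 0.008, 0.001], [0.001, -0.001, -1.0]]
contact_force: [-3.8, 0.8, 5.4]
gripper_width: 0.0101
gripper_force: 59.2
```

Request:
{"api": "play_rows", "payload": {
  "xyz": [
    [0,0.25,0],
    [0,0.2,0],
    [0,0.1,0],
    [0,0.06,0],
    [0,0,0],
    [0,0,0]
  ],
  "turn": [0,0,0,0,0,0],
  "gripper": [-1,-1,-1,-1,-1,-1]
}}

```text
time_s: 36.05
tool_pos: [0.5903, 0.1835, 0.0711]
eef_rot: [[-0.008, 1.0, 0.004], [1.0, 0.008, 0.002], [0.001, 0.004, -1.0]]
contact_force: [4.0, 3.7, 4.8]
gripper_width: 0.0099
gripper_force: 59.5
```

Request:
{"api": "play_rows", "payload": {
  "xyz": [
    [0,0.06,0],
    [0,0.06,0],
    [0,0.06,0],
    [0,0,0]
  ],
  "turn": [0,0,0,0],
  "gripper": [-1,-1,-1,-1]
}}

```text
time_s: 36.45
tool_pos: [0.5944, 0.1835, 0.071]
eef_rot: [[-0.008, 1.0, -0.008], [1.0, 0.008, 0.0], [0.0, -0.008, -1.0]]
contact_force: [-10.1, 3.0, 15.9]
gripper_width: 0.0095
gripper_force: 60.8
```

Request:
{"api": "play_rows", "payload": {
  "xyz": [
    [0,0.06,0],
    [0,0.06,0],
    [0,0,0]
  ],
  "turn": [0,0,0],
  "gripper": [-1,-1,-1]
}}

```text
time_s: 36.75
tool_pos: [0.5945, 0.1835, 0.0709]
eef_rot: [[-0.008, 1.0, -0.023], [1.0, 0.008, -0.001], [-0.001, -0.023, -1.0]]
contact_force: [-23.5, 1.6, 28.1]
gripper_width: 0.0099
gripper_force: 62.2
```

Request:
{"api": "play_rows", "payload": {
  "xyz": [
    [0,0,0],
    [0,0,0],
    [0,0,-0.6],
    [0,0,-0.9],
    [0,0,-0.9],
    [0,0,0],
    [0,0,0]
  ],
  "turn": [0,0,0,0,0,0,0],
  "gripper": [0,0,0,0,0,0,0]
}}

```text
time_s: 37.45
tool_pos: [0.6047, 0.1824, 0.1912]
eef_rot: [[-0.007, 1.0, 0.003], [1.0, 0.007, -0.0], [-0.0, 0.003, -1.0]]
contact_force: [-0.6, 0.9, -0.2]
gripper_width: 0.0425
gripper_force: 0.0
```

```bash
python3 - <<'E'
from h import *
im=manip.get_image('wrist');cv2.imwrite('pics/w12.png',im['frame'])
print(manip.get_obs()['qpos'])
plan([((0.6605,-0.1558,0.20),76.2,15)])
E
```

```text
[ 1.82288318e-01  2.81995313e-01  1.64990682e+00 -6.95817688e-04
  1.21073610e+00  1.75264186e-01]
at [0.6032 0.1822 0.189 ] 0.4
[[-0.45, 0.07, -0.01], [-0.46, 0.03, -0.02], [-0.46, -0.01, -0.01], [-0.45, -0.05, -0.02], [-0.45, -0.09, -0.01], [-0.44, -0.12, -0.02], [-0.43, -0.16, -0.01], [-0.41, -0.2, -0.02]] [-0.63, -0.63, -0.63, -0.63, -0.63, -0.63, -0.63, -0.63]
[[-0.39, -0.24, -0.01], [-0.37, -0.27, -0.02], [-0.34, -0.3, -0.01], [-0.32, -0.33, -0.02], [-0.29, -0.35, -0.01], [-0.25, -0.38, -0.02], [-0.22, -0.4, -0.01]] [-0.63, -0.63, -0.63, -0.64, -0.63, -0.64, -0.63]
```

View pics/w12.png

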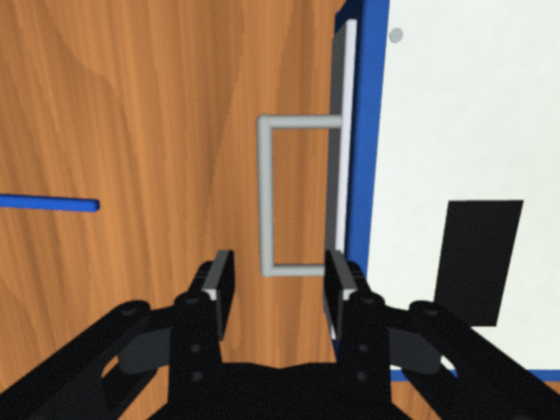

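The drawer front is flush with the station (no rib gap left), and it stopped firmly under 23 N. Next is the selector to mark.

Request:
{"api": "play_rows", "payload": {
  "xyz": [
    [-0.45,0.07,-0.01],
    [-0.46,0.03,-0.02],
    [-0.46,-0.01,-0.01],
    [-0.45,-0.05,-0.02],
    [-0.45,-0.09,-0.01],
    [-0.44,-0.12,-0.02],
    [-0.43,-0.16,-0.01],
    [-0.41,-0.2,-0.02]
  ],
  "turn": [-0.63,-0.63,-0.63,-0.63,-0.63,-0.63,-0.63,-0.63],
  "gripper": [0,0,0,0,0,0,0,0]
}}

```text
time_s: 38.3
tool_pos: [0.6321, 0.0013, 0.1921]
eef_rot: [[-0.655, 0.755, -0.006], [0.755, 0.655, 0.0], [0.004, -0.004, -1.0]]
contact_force: [0.5, -0.2, 0.4]
gripper_width: 0.0426
gripper_force: 0.0
```

Request:
{"api": "play_rows", "payload": {
  "xyz": [
    [-0.39,-0.24,-0.01],
    [-0.37,-0.27,-0.02],
    [-0.34,-0.3,-0.01],
    [-0.32,-0.33,-0.02],
    [-0.29,-0.35,-0.01],
    [-0.25,-0.38,-0.02],
    [-0.22,-0.4,-0.01],
    [0,0,0]
  ],
  "turn": [-0.63,-0.63,-0.63,-0.64,-0.63,-0.64,-0.63,0],
  "gripper": [0.3,0.3,0.3,0.3,0.3,0.3,0.3,0.3]
}}

```text
time_s: 39.1
tool_pos: [0.6596, -0.1578, 0.1973]
eef_rot: [[-0.971, 0.241, -0.005], [0.241, 0.971, 0.0], [0.005, -0.001, -1.0]]
contact_force: [-0.3, -0.4, -0.6]
gripper_width: 0.0556
gripper_force: 0.0
```

```bash
python3 - <<'E'
from h import *
manip.get_image('wrist')
plan([((0.6605,-0.1550,0.087),76.2,4)])
E
```

```text
at [ 0.6594 -0.156   0.1975] 76.0
[[-0.0, 0.01, 0.55], [-0.01, 0.0, 0.55], [-0.0, 0.01, 0.55], [-0.01, 0.0, 0.56]] [-0.01, -0.0, -0.01, -0.0]
```

Request:
{"api": "play_rows", "payload": {
  "xyz": [
    [-0.01,0.01,0.55],
    [-0.01,0.01,0.65],
    [0,0,0.6],
    [0,0,0.4],
    [0,0,0],
    [0,0,0],
    [0,0,0],
    [0,0,0]
  ],
  "turn": [0,0,0,0,0,0,0,0],
  "gripper": [0.3,0.3,0.3,0.3,-1,-1,-1,-1],
  "newtons": 40
}}

```text
time_s: 39.95
tool_pos: [0.6631, -0.1541, 0.0922]
eef_rot: [[-0.971, 0.239, 0.002], [0.239, 0.971, -0.0], [-0.002, 0.0, -1.0]]
contact_force: [-0.2, -0.3, -1.3]
gripper_width: 0.0127
gripper_force: 43.6
```

Request:
{"api": "play_rows", "payload": {
  "xyz": [
    [0,0,0],
    [0,0,0],
    [0,0,0],
    [0,0,0],
    [0,0,0],
    [0,0,0],
    [0,0,0],
    [0,0,0]
  ],
  "turn": [0.94,0.94,0.94,0.94,0.94,0.94,0.94,0.92],
  "gripper": [-1,-1,-1,-1,-1,-1,-1,-1]
}}

```text
time_s: 40.75
tool_pos: [0.6615, -0.1557, 0.0922]
eef_rot: [[-0.274, 0.962, -0.002], [0.962, 0.274, -0.003], [-0.002, -0.002, -1.0]]
contact_force: [-4.2, -2.5, 1.6]
gripper_width: 0.013
gripper_force: 44.0
```

Request:
{"api": "play_rows", "payload": {
  "xyz": [
    [0,0,0],
    [0,0,0],
    [0,0,0],
    [0,0,0],
    [0,0,0],
    [0,0,0],
    [0,0,0],
    [0,0,0]
  ],
  "turn": [0,0,0,0,0,0,0,0],
  "gripper": [-1,-1,-1,-0.2,-0.2,-0.2,-0.2,-0.2]
}}

```text
time_s: 41.55
tool_pos: [0.6625, -0.1541, 0.091]
eef_rot: [[-0.28, 0.96, 0.001], [0.96, 0.28, -0.0], [-0.0, 0.001, -1.0]]
contact_force: [0.1, -0.2, 0.4]
gripper_width: 0.0339
gripper_force: 0.0
```

Request:
{"api": "play_rows", "payload": {
  "xyz": [
    [0,0,-0.5],
    [0,0,-0.9],
    [0,0,-0.9],
    [0,0,0],
    [0,0,0],
    [0,0,0],
    [0,0,0],
    [0,0,0]
  ],
  "turn": [0,0,0,0,0,0,0,0],
  "gripper": [0,0,0,0,0,0,0,0]
}}

```text
time_s: 42.35
tool_pos: [0.6611, -0.1539, 0.2034]
eef_rot: [[-0.279, 0.96, -0.004], [0.96, 0.279, 0.001], [0.002, -0.003, -1.0]]
contact_force: [-0.0, -0.1, -0.4]
gripper_width: 0.0425
gripper_force: 0.0
```

```bash
cat > knob.py <<'E'
from h import *
def knob():
    im=manip.get_image('wrist');f=im['frame']
    c=np.array([.6605,-.1558]);hsv=cv2.cvtColor(f,cv2.COLOR_BGR2HSV)
    m=np.zeros(f.shape[:2],np.uint8);u=proj(im,[[*c,.093]])[0];cv2.circle(m,tuple(int(v) for v in u),34,1,-1)
    w=((hsv[...,2]>190)&(hsv[...,1]<60)).astype(np.uint8)*m
    ys,xs=np.nonzero(w);P=ray(im,np.c_[xs,ys],.093)[:,:2];b=cv2.minAreaRect(P.astype(np.float32));box=cv2.boxPoints(b)
    e=max([box[1]-box[0],box[2]-box[1]],key=np.linalg.norm)
    print('bar',np.round(b[0],4),np.round(b[1],4),'axis deg',np.degrees(np.arctan2(e[1],e[0])))
    k=((hsv[...,2]<70)).astype(np.uint8);
    for n,a in dict(blue=106.2,white=46.2,green=-13.8,red=-73.8).items():
        s=[proj(im,[[c[0]+r*np.cos(np.radians(a)),c[1]+r*np.sin(np.radians(a)),.093]])[0] for r in np.linspace(.006,.02,8)]
        print(n,[int(hsv[int(round(y)),int(round(x)),2]) for x,y in s])
    return im
E
python3 - <<'E'
from knob import *
cv2.imwrite('pics/w13.png',knob()['frame']);print(manip.get_obs()['tool_pos'])
E
```

```text
bar [ 0.6618 -0.1556] [0.0133 0.0493] axis deg -73.324585
blue [252, 252, 252, 252, 252, 252, 252, 252]
white [252, 233, 169, 165, 166, 165, 165, 165]
green [252, 232, 170, 156, 117, 40, 41, 51]
red [91, 90, 93, 88, 89, 89, 75, 131]
[ 0.66134199 -0.15395262  0.20383814]
```

View pics/w13.png

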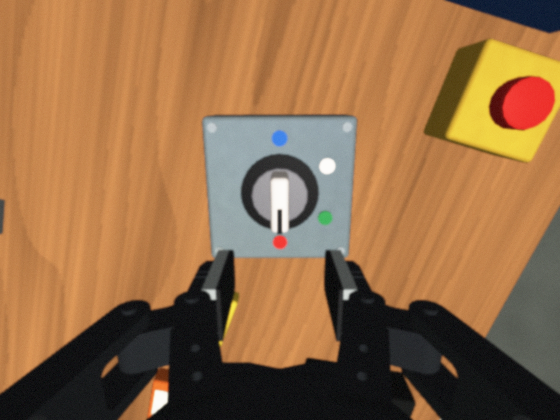

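The pointer's black line points at the red dot (280,242), so mark is set. Now I hold it there.

Request:
{"api": "play_rows", "payload": {
  "xyz": [
    [0,0,0],
    [0,0,0],
    [0,0,0],
    [0,0,0],
    [0,0,0],
    [0,0,0],
    [0,0,0],
    [0,0,0]
  ],
  "turn": [0,0,0,0,0,0,0,0],
  "gripper": [0,0,0,0,0,0,0,0]
}}

```text
time_s: 43.2
tool_pos: [0.6623, -0.1542, 0.2058]
eef_rot: [[-0.279, 0.96, 0.0], [0.96, 0.279, -0.0], [-0.0, 0.0, -1.0]]
contact_force: [0.0, 0.7, 0.9]
gripper_width: 0.0425
gripper_force: 0.0
```

Request:
{"api": "play_rows", "payload": {
  "xyz": [
    [0,0,0],
    [0,0,0],
    [0,0,0],
    [0,0,0],
    [0,0,0],
    [0,0,0],
    [0,0,0],
    [0,0,0]
  ],
  "turn": [0,0,0,0,0,0,0,0],
  "gripper": [0,0,0,0,0,0,0,0]
}}

```text
time_s: 44.0
tool_pos: [0.6622, -0.1543, 0.2058]
eef_rot: [[-0.279, 0.96, 0.0], [0.96, 0.279, -0.0], [-0.0, -0.0, -1.0]]
contact_force: [-0.5, 0.3, -0.1]
gripper_width: 0.0429
gripper_force: 0.0
```

Request:
{"api": "play_rows", "payload": {
  "xyz": [
    [0,0,0],
    [0,0,0],
    [0,0,0],
    [0,0,0],
    [0,0,0],
    [0,0,0],
    [0,0,0],
    [0,0,0]
  ],
  "turn": [0,0,0,0,0,0,0,0],
  "gripper": [0,0,0,0,0,0,0,0]
}}

```text
time_s: 44.8
tool_pos: [0.6622, -0.1543, 0.2058]
eef_rot: [[-0.279, 0.96, 0.0], [0.96, 0.279, -0.0], [-0.0, 0.0, -1.0]]
contact_force: [-0.9, -0.2, 0.3]
gripper_width: 0.0426
gripper_force: 0.0
```

```bash
python3 - <<'E'
from h import *
o=manip.get_obs();print(o['time_s'],np.degrees(o['qpos']).round(1))
plan([((0.661,-0.1553,0.088),None,4)])
E
```

```text
44.8 [-19.   21.   86.5   0.   72.6 -35.2]
at [ 0.6622 -0.1543  0.2058] 16.2
[[-0.0, -0.01, 0.59], [-0.0, -0.01, 0.59], [-0.01, -0.0, 0.59], [-0.0, -0.01, 0.59]] [-0.0, -0.0, -0.0, -0.0]
```

Request:
{"api": "play_rows", "payload": {
  "xyz": [
    [0,-0.01,0.59],
    [0,-0.01,0.69],
    [-0.01,0,0.59],
    [0,-0.01,0.49],
    [0,0,0],
    [0,0,0],
    [0,0,0],
    [0,0,0]
  ],
  "turn": [0,0,0,0,0,0,0,0],
  "gripper": [0,0,0,0,-1,-1,-1,-1]
}}

```text
time_s: 45.6
tool_pos: [0.661, -0.1551, 0.0879]
eef_rot: [[-0.279, 0.96, 0.001], [0.96, 0.279, -0.0], [-0.0, 0.0, -1.0]]
contact_force: [2.2, 1.1, -8.2]
gripper_width: 0.0129
gripper_force: 46.2
```

Request:
{"api": "play_rows", "payload": {
  "xyz": [
    [0,0,0],
    [0,0,0],
    [0,0,0],
    [0,0,0],
    [0,0,0],
    [0,0,0],
    [0,0,0],
    [0,0,0]
  ],
  "turn": [-0.94,-0.94,-0.94,-0.94,-0.94,-0.94,-0.94,-0.92],
  "gripper": [-1,-1,-1,-1,-1,-1,-1,-1]
}}

```text
time_s: 46.4
tool_pos: [0.6621, -0.154, 0.0879]
eef_rot: [[-0.972, 0.234, 0.003], [0.234, 0.972, 0.002], [-0.003, 0.002, -1.0]]
contact_force: [4.7, 2.7, -9.7]
gripper_width: 0.0127
gripper_force: 46.0
```

Request:
{"api": "play_rows", "payload": {
  "xyz": [
    [0,0,0],
    [0,0,0],
    [0,0,0],
    [0,0,0],
    [0,0,-0.5],
    [0,0,-0.6],
    [0,0,0],
    [0,0,0]
  ],
  "turn": [0,0,0,0,0,0,0,0],
  "gripper": [-1,-1,0,0,0,0,0,0]
}}

```text
time_s: 47.2
tool_pos: [0.6626, -0.1561, 0.146]
eef_rot: [[-0.971, 0.239, 0.005], [0.239, 0.971, -0.002], [-0.005, -0.001, -1.0]]
contact_force: [0.9, 0.6, -0.7]
gripper_width: 0.0423
gripper_force: 0.0
```

```bash
python3 - <<'E'
from knob import *
knob();o=manip.get_obs();print(o['time_s'],np.degrees(o['qpos']).round(1),o['tool_pos'])
E
```

```text
bar [ 0.6607 -0.153 ] [0.0129 0.0408] axis deg -14.181548
blue [252, 251, 229, 160, 163, 163, 163, 166]
white [247, 250, 223, 145, 79, 41, 39, 126]
green [248, 249, 248, 248, 248, 249, 247, 201]
red [160, 162, 143, 46, 41, 54, 150, 166]
47.25 [-19.1  24.3  89.   -0.   66.6 -95.3] [ 0.66131899 -0.15564639  0.14403049]
```

Request:
{"api": "play_rows", "payload": {
  "xyz": [
    [0,0,0],
    [0,0,0],
    [0,0,0],
    [0,0,0],
    [0,0,0],
    [0,0,0],
    [0,0,0],
    [0,0,0]
  ],
  "turn": [1,1,1,1,1,1,1,1],
  "gripper": [0,0,0,0,0,0,0,0]
}}

```text
time_s: 48.05
tool_pos: [0.6597, -0.155, 0.141]
eef_rot: [[-0.205, 0.979, -0.003], [0.979, 0.205, 0.001], [0.001, -0.003, -1.0]]
contact_force: [-0.7, -0.3, 0.2]
gripper_width: 0.0428
gripper_force: 0.0
```

Request:
{"api": "play_rows", "payload": {
  "xyz": [
    [0,0,0],
    [0,0,0],
    [0,0,0],
    [0,0,0],
    [0,0,0],
    [0,0,0],
    [0,0,0],
    [0,0,0]
  ],
  "turn": [1,1,1,1,1,1,1,1],
  "gripper": [0,0,0,0,0,0,0,0]
}}

```text
time_s: 48.85
tool_pos: [0.6597, -0.155, 0.141]
eef_rot: [[0.79, 0.614, -0.003], [0.614, -0.79, 0.001], [-0.002, -0.003, -1.0]]
contact_force: [-0.5, 0.5, -0.1]
gripper_width: 0.0427
gripper_force: 0.0
```

Request:
{"api": "play_rows", "payload": {
  "xyz": [
    [0,0,0],
    [0,0,0],
    [0,0,0],
    [0,0,0],
    [0,0,0],
    [0,0,0],
    [0,0,0],
    [0,0,0]
  ],
  "turn": [1,1,1,1,1,1,0.5,0],
  "gripper": [0,0,0,0,0,0,0,0]
}}

```text
time_s: 49.65
tool_pos: [0.6599, -0.155, 0.1411]
eef_rot: [[0.971, -0.239, -0.003], [-0.239, -0.971, 0.001], [-0.003, -0.0, -1.0]]
contact_force: [-0.1, 0.1, 0.5]
gripper_width: 0.0426
gripper_force: 0.0
```

```bash
python3 - <<'E'
from knob import *
manip.get_image('wrist')
print(np.degrees(manip.get_obs()['qpos']).round(1))
plan([((0.661,-0.1553,0.087),-103.8,3)])
E
```

```text
[-19.1  24.5  89.1  -0.   66.6  84.6]
at [ 0.66   -0.155   0.1413] -103.7
[[0.01, 0.0, 0.36], [0.01, 0.0, 0.36], [0.0, 0.0, 0.37]] [0.0, 0.0, 0.01]
```

Request:
{"api": "play_rows", "payload": {
  "xyz": [
    [0.01,0,0.36],
    [0.01,0,0.36],
    [0,0,0.37],
    [0,0,0],
    [0,0,0],
    [0,0,0],
    [0,0,0],
    [0,0,0]
  ],
  "turn": [0,0,0,0,0,0,0,0],
  "gripper": [0,0,0,0,-1,-1,-1,-1]
}}

```text
time_s: 50.5
tool_pos: [0.6625, -0.1543, 0.0887]
eef_rot: [[0.971, -0.238, 0.001], [-0.238, -0.971, 0.002], [0.001, -0.002, -1.0]]
contact_force: [0.5, 4.9, -2.4]
gripper_width: 0.0126
gripper_force: 42.8
```

Request:
{"api": "play_rows", "payload": {
  "xyz": [
    [0,0,0],
    [0,0,0],
    [0,0,0],
    [0,0,0],
    [0,0,0],
    [0,0,0],
    [0,0,0],
    [0,0,0]
  ],
  "turn": [-0.94,-0.94,-0.94,-0.94,-0.94,-0.94,-0.94,-0.92],
  "gripper": [-1,-1,-1,-1,-1,-1,-1,-1]
}}

```text
time_s: 51.3
tool_pos: [0.6621, -0.1524, 0.0887]
eef_rot: [[0.688, 0.725, 0.0], [0.725, -0.688, 0.005], [0.004, -0.003, -1.0]]
contact_force: [0.4, 8.2, -0.6]
gripper_width: 0.013
gripper_force: 43.1
```

Request:
{"api": "play_rows", "payload": {
  "xyz": [
    [0,0,0],
    [0,0,0],
    [0,0,0],
    [0,0,0],
    [0,0,-0.7],
    [0,0,-0.9],
    [0,0,-0.8],
    [0,0,0]
  ],
  "turn": [0,0,0,0,0,0,0,0],
  "gripper": [-1,-1,0,0,0,0,0,0]
}}

```text
time_s: 52.1
tool_pos: [0.6669, -0.1582, 0.2187]
eef_rot: [[0.692, 0.721, 0.016], [0.721, -0.692, -0.007], [0.006, 0.017, -1.0]]
contact_force: [0.6, 0.9, 0.5]
gripper_width: 0.0425
gripper_force: 0.0
```

```bash
python3 - <<'E'
from knob import *
knob();t=manip.get_image('top');f=t['frame']
# handle bar of the drawer, bottom edge
hsv=cv2.cvtColor(f,cv2.COLOR_BGR2HSV).astype(int)
ys=[np.nonzero((hsv[158:190,x,1]<60)&(hsv[158:190,x,2]>100))[0]+158 for x in (208,220,232)]
print([y.tolist() for y in ys],ray(t,[(220,171.5)],.071))
g=cv2.imread('pics/top0.png');g=cv2.resize(g,(560,420));d=cv2.absdiff(g,f).max(2)
m=cv2.morphologyEx((d>60).astype(np.uint8),cv2.MORPH_OPEN,np.ones((3,3)))
for s in cv2.connectedComponentsWithStats(m)[2][1:]:
    if s[4]>25:print(s.tolist())
E
```

```text
bar [ 0.6618 -0.1526] [0.0425 0.0129] axis deg 45.98071
blue [250, 235, 170, 157, 154, 156, 156, 154]
white [129, 121, 118, 119, 120, 122, 119, 123]
green [205, 155, 155, 155, 157, 158, 159, 160]
red [210, 153, 152, 142, 49, 32, 34, 88]
[[167, 168, 169, 170], [167, 168, 169, 170], [167, 168, 169]] [[0.58492815 0.18043045 0.071     ]]
[345, 59, 26, 12, 123]
[333, 73, 11, 15, 63]
[385, 74, 7, 8, 35]
[316, 84, 73, 89, 3391]
[325, 116, 9, 5, 38]
[200, 149, 22, 4, 85]
[223, 148, 17, 4, 55]
[242, 148, 22, 4, 79]
[175, 150, 12, 4, 37]
[188, 150, 9, 3, 27]
[188, 155, 9, 3, 27]
[200, 154, 22, 4, 69]
[225, 154, 14, 3, 42]
[243, 154, 9, 3, 27]
[170, 161, 204, 259, 13489]
[197, 166, 46, 9, 289]
[364, 199, 15, 32, 324]
[404, 199, 14, 33, 337]
[306, 213, 29, 25, 499]
[301, 251, 12, 3, 36]
[0, 331, 137, 89, 5236]
[258, 354, 68, 28, 708]
[308, 355, 8, 9, 57]
[261, 356, 8, 8, 52]
[320, 395, 21, 25, 394]
[257, 396, 6, 7, 35]
```

Request:
{"api": "play_rows", "payload": {
  "xyz": [
    [0,0,0],
    [0,0,0],
    [0,0,0]
  ],
  "turn": [0,0,0],
  "gripper": [0,0,0]
}}

```text
time_s: 52.5
tool_pos: [0.6608, -0.1552, 0.2061]
eef_rot: [[0.692, 0.722, -0.003], [0.722, -0.692, 0.001], [-0.002, -0.003, -1.0]]
contact_force: [-0.2, -0.0, 0.4]
gripper_width: 0.0426
gripper_force: 0.0
```

```bash
python3 -c "
from cell import manip
print(manip.job_done())"
```

```text
the job is handed in; nothing more can be done
None
```

I handed the job in at 52.5 s, with no verdict returned: all four turning tools were flat in their own lanes when I closed the drawer, the drawer is fully home, and the selector was held at red for over 3 s and is now back at white.

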